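# Fresh cells for the bar fan

## Robot

A 6-joint arm with a two-finger parallel gripper is mounted at the origin on the work surface. World frame = base frame: x ahead of the robot, y to its left, z up, the work surface at z = 0. Lengths are in mm, angles in rad, forces in N, time in s.
With the tool pointing down it reaches from about 350 to 775 mm from the base axis. Payload 7.3 kg.
Tool frame: the origin (TCP) lies midway between the tips of the shut fingers; the grasp point (between the pads) lies 19 mm behind it; z points along the fingers, y is the line along which they close (so a half turn about z gives the same grasp; the last joint's range is limited). The gripper opens to 92 mm and grips with 3 to 60 N. Pads are 19 mm wide; open, the fingers measure 130 mm over their backs; the gripper's body (75 mm by 190 mm) begins 47 mm behind the grasp point.
Start: joints at [1.124, 0.342, 1.524, -0, 1.275, -0.146], TCP at [155.536, 501.455, 194.541] pointing down, gripper open.
Joint ranges: [-2.53, 2.53], [-0.77, 2.02], [0.04, 2.7], [-1, 4.14], [0.28, 2.66], [-3.11, 3.11]. Speed limits (rad/s): [2.57, 2.57, 3.14, 3.14, 3.14, 3.14].

## Interface

Orientations are given as [roll, pitch, yaw] about the fixed x, y, z axes, in that order (R = Rz(yaw) Ry(pitch) Rx(roll)).
In Python, from plant import readout, vision, order, models gives the robot as it stands. The module is installed in compiled form; this text tells all that it offers.
- The arm moves only by the tool step_arm, never from a script. Its argument "series" is text: rows parted by semicolons, each of 7 numbers parted by spaces: the gripper's target within -1 to 1 (shut at 1, half-way at 0, fully open at -1), then the shift along the tool's x, y, z each as a share of 80 mm, from -1 to 1, then the turn, a rotation vector about the tool's x, y, z each as a share of 2 pi rad, from -1 to 1. In form: jaw x y z ax ay az; .... A call has 1 to 20 rows; each row is the pose to reach, as a shift and turn from the pose commanded when the call began, along the tool's axes at that moment, turning the shorter way round; what a row does not reach only later rows make up. A row lasts 1/10 s, in which the tool goes at most 50 mm and 8.59 degrees, less where a joint would pass 70% of its speed; a pose out of reach is approached as far as the arm can. A call with a number of a shift or a turn outside -1 to 1 is refused whole. A call with a gripper value outside its range is refused whole. The fingers move at their own pace and stop on an object; the grip force is fixed at half the most. Time passes only in rows, so rows that repeat a pose let the fingers close. It gives the time, the measured TCP pose, the force, the opening and the grip force at its end, in the units of the state.
- readout.get_obs(): the state, without advancing time (a new reading comes with each control period).
- vision.capture(name): name is "side" or "top"; returns a dict with "frame" (400x640x3 uint8, red, green, blue), "depth" (400x640 float32, mm along the optical axis (not along the pixel's ray), 0 where there is no reading), "fovy" (degrees; the focal length in pixels is half the picture's height over the tangent of half this angle, whatever the lens; pixels are square), "cx", "cy" (the principal point, pixels), "k1" (the pictures are not rectified: a ray, as slopes to the right and down, at radius r is drawn at 1 + k1 r^2 times it, then the intrinsics apply), "rvec" (rotation vector, rad) and "tvec" (3), from world to camera coordinates, as OpenCV has them. Camera axes: x right, y down, z forward; pixel columns grow to the right and rows downward; lengths in mm; the calibration is good to about 2 mm. A picture is of the moment at which its call begins.
- order.close_job(): hands the job in; it is judged then, once.
Trained networks look in a picture, given as the dict that the camera call returned (one of the last four; its "shot" number tells which), for a name from the list of things; names that differ only in an ending like _2 or _b are one class to them, and where a whole thing is asked for, a point or a joint stands for the part that bears it (a point fixed in the world has none). Each returns a list of dicts, best first, with "p" (0 to 1); they miss things now and then, are a little off and sometimes report something else, mostly with a low value. They report only what shows in the picture. A call takes as long as a camera call. They do not tell look-alikes from the thing itself.
- models.look_for(picture, thing): "position" ([column, row] in pixels, amid what is visible of it).
- models.pinpoint(picture, thing): "position" ([column, row] in pixels: a listed point, or the origin of a listed thing).
The state is a dict: "time": time; "joint_positions": joint angles; "dq": joint speeds; "tau": joint torques, N m; "tool_pos": TCP position; "tcp_rot": TCP orientation; "contact_force": force on the tool from outside, world axes, zero at the start; "moment": the same for the moment, N m; "grip_width": finger opening in mm; "finger_force": force on a finger pad.
Only numpy, scipy, OpenCV 4.12 (cv2) and the standard library are available. Lean on these libraries where they do the work, as an engineer would, in place of code of your own. Each camera call takes 0.05 s, during which the arm holds its last target. There are 200 camera calls.

## Task

Get the desk fan running before opening: slide the cover of its battery base fully back, lift out the spent cells and lay them flat in the empty ice tray on the left, then load every fresh cell from the table on the right into a bay of its own, flat end pressed against the coil spring and nub end dropped in against the contact wall so that it lies flat and fully home. Then slide the cover fully shut, and only after that press the rocker switch on. Leave the jug, muddler, tongs and the divided ice tray where they are.

Things in the scene. Friction and masses are not known exactly. Their poses are not given: they have to be found in the camera images.
- fresh0: Rechargeable cell: square bar 34 x 34 mm, 76 mm long overall, aluminium with black bands, 0.15 kg; brass nub (16 mm across, 6 mm long) on its +x end, -x end flat. Origin mid-length on the long axis, 17 mm above what it lies on; x points to the nub; may be rolled about x. A FRESH cell, lying on the table right of the fan unit (-y) at the start. May be absent.
- fresh1: Rechargeable cell: square bar 34 x 34 mm, 76 mm long overall, aluminium with black bands, 0.15 kg; brass nub (16 mm across, 6 mm long) on its +x end, -x end flat. Origin mid-length on the long axis, 17 mm above what it lies on; x points to the nub; may be rolled about x. A FRESH cell, lying on the table right of the fan unit (-y) at the start. May be absent.
- fresh2: Rechargeable cell: square bar 34 x 34 mm, 76 mm long overall, aluminium with black bands, 0.15 kg; brass nub (16 mm across, 6 mm long) on its +x end, -x end flat. Origin mid-length on the long axis, 17 mm above what it lies on; x points to the nub; may be rolled about x. A FRESH cell, lying on the table right of the fan unit (-y) at the start. May be absent.
- spent0: Rechargeable cell: square bar 34 x 34 mm, 76 mm long overall, aluminium with black bands, 0.15 kg; brass nub (16 mm across, 6 mm long) on its +x end, -x end flat. Origin mid-length on the long axis, 17 mm above what it lies on; x points to the nub; may be rolled about x. A SPENT cell, seated in a bay of the fan unit at the start. May be absent. Looks like the fresh ones.
- spent1: Rechargeable cell: square bar 34 x 34 mm, 76 mm long overall, aluminium with black bands, 0.15 kg; brass nub (16 mm across, 6 mm long) on its +x end, -x end flat. Origin mid-length on the long axis, 17 mm above what it lies on; x points to the nub; may be rolled about x. A SPENT cell, seated in a bay of the fan unit at the start. May be absent. Looks like the fresh ones.
- spent2: Rechargeable cell: square bar 34 x 34 mm, 76 mm long overall, aluminium with black bands, 0.15 kg; brass nub (16 mm across, 6 mm long) on its +x end, -x end flat. Origin mid-length on the long axis, 17 mm above what it lies on; x points to the nub; may be rolled about x. A SPENT cell, seated in a bay of the fan unit at the start. May be absent. Looks like the fresh ones.
- fresh0_nub (a point): Tip of the nub of fresh0, on its long axis (origin + 38 mm along its x).
- fresh1_nub (a point): Tip of the nub of fresh1, on its long axis (origin + 38 mm along its x).
- fresh2_nub (a point): Tip of the nub of fresh2, on its long axis (origin + 38 mm along its x).
- unit: Chrome desk fan on a flat fixed battery base, 224 mm in x, y -120 to 166 mm; origin under the middle of the battery section, x away from the robot. Three bays side by side along x (y -68, 0, 68 mm), floor z 12 mm. Side walls (y +-114 to 120) to z 66, rear deck (x -8 to 112) to z 62. Pod on the +y side (y 120 to 166, top z 50): fan at x 80, y 143 mm, head 130 mm across, 48 deep, to z 230 mm.
- bay0_contact (a point): Bay 0 (unit y -68 mm): point of the contact wall, 17 mm above the bay floor, that a seated cell's nub tip touches. Middle of a seated cell: 38 mm from here along the unit's +x. Nub end of every bay: a fixed wall (x -110 to -100 mm, top z 36 mm).
- bay1_contact (a point): Bay 1 (unit y 0 mm): point of the contact wall, 17 mm above the bay floor, that a seated cell's nub tip touches. Middle of a seated cell: 38 mm from here along the unit's +x. Spring end of every bay: a flat plate 34 mm wide, z 14 to 62 mm, on a coil spring; its face, at x -30 mm when free, can be pushed 14 mm to +x (600 N/m). A seated cell holds it in by 6 mm.
- bay2_contact (a point): Bay 2 (unit y 68 mm): point of the contact wall, 17 mm above the bay floor, that a seated cell's nub tip touches. Middle of a seated cell: 38 mm from here along the unit's +x. Black posts at a bay's four corners (x -100 to -86 and -44 to -30 mm, top z 30 mm) guide the cell's sides, 4 mm play each; between them the sides are free for fingers.
- cover (a joint): Cover of the bays, an aluminium plate 116 x 236 x 4 mm (underside z 69, top z 73 mm) that slides along the unit's x. 0 = shut over the bays; 0.108 m = fully back on the rear deck, bays clear. Slides with 1.5 N, stays where left; starts 0 to 30 mm open.
- cover_fin (a point): Top middle of the upright black grip fin in the middle of the cover: 14 mm thick (unit's x), 60 mm wide (y), 28 mm tall, its top at z 101 mm. Moves with the cover; cover shut, it is at unit x = -54 mm, y = 0.
- rocker (a joint): Black rocker switch, 56 x 26 mm, in the top of the pod, tipping about the unit's y axis. 0 = off, the end nearer the robot stands up; 0.36 rad = on, that end pressed fully down. Takes about 2.5 N at the end; stays where left.
- rocker_near (a point): Point to press: top face of the rocker, 20 mm from its pivot towards the robot; about 65 mm above the table when off, 7 mm lower when on.
- tray: Empty aluminium ice tray without divider grid, loose, left of the unit (+y): 200 (x) x 110 (y) x 34 mm high, walls and floor 3 mm, 0.3 kg. Origin under its centre. For the spent cells.
- ice_tray: Bystander: aluminium ice tray with divider grid, 90 x 220 x 34 mm, behind the unit. Origin under its centre.
- jug: Bystander: brown ceramic jug 112 mm across, 140 mm tall, far left beside the fan. Origin under its centre.
- muddler: Bystander: wooden muddler 172 mm long, lying far right. Origin on its axis.
- tongs: Bystander: steel bar tongs 190 mm long, lying near right. Origin under the middle.
Not all that is in view belongs to the job. Leave any red look-alike of the fresh2 alone.

How it is judged:
By the outcome, as a careful person would: the job done as asked, in the order asked, and still so for the second after the job is handed in, with the robot touching nothing.
Of fresh0, fresh1, fresh2 only 2 to 3 are there at a start; the rules pass over those that are not, and their reading is None.
Of spent0, spent1, spent2 only 1 to 2 are there at a start; the rules pass over those that are not, and their reading is None.
At some moment in a run one of fresh0, fresh1, fresh2 may be knocked a few centimetres aside while the robot is not near it.
It also fails if it takes over 210 s, if anything falls off the work surface, if the arm or the gripper's body presses on something with over 40 N, if the wrist force passes 120 N, or if a joint passes its speed limit or range.

## Working session

There is one attempt and no reset: what is moved stays moved. The work goes in short steps, Python scripts to look and compute and a tool call to move; the robot and the scene stay as the last step left them, time stands still between calls to the robot, and variables do not carry over. Pictures are saved under pics/ and viewed, at most 14 in all, crops included, and the job is handed in when it is done.

Besides the shell and the picture viewer there is one more tool, called after ">>>" in YAML: its name, and indented under it one key for each argument. step_arm: Moves the arm, as the interface text tells. Shift numbers are shares of 80 mm and turn numbers shares of 2 pi rad, none past 1 either way. Its arguments: {"type":"object","properties":{"series":{"type":"string"}},"required":["series"]}

```bash
mkdir -p pics; cat > h.py <<'E'
import numpy as np, cv2
from plant import readout, vision, order, models
def cap(n,f=None):
    p=vision.capture(n)
    if f: cv2.imwrite('pics/'+f,p['frame'][:,:,::-1])
    return p
def cam(p):
    f=200/np.tan(np.radians(p['fovy'])/2); R=cv2.Rodrigues(np.array(p['rvec'],float))[0]
    return f,R,np.array(p['tvec'],float).ravel()
def ray(p,uv):
    f,R,t=cam(p); d=np.array([(uv[0]-p['cx'])/f,(uv[1]-p['cy'])/f]); s=d.copy()
    for _ in range(20): s=d/(1+p['k1']*(s@s))
    return R.T@np.array([s[0],s[1],1]), -R.T@t
def onz(p,uv,z):
    d,o=ray(p,uv); return o+d*(z-o[2])/d[2]
def dep(p,uv):
    d,o=ray(p,uv); u,v=int(round(uv[0])),int(round(uv[1])); w=p['depth'][max(v-1,0):v+2,max(u-1,0):u+2]; w=w[w>0]
    return o+d*np.median(w) if w.size else None
def proj(p,X):
    f,R,t=cam(p); c=R@np.array(X,float)+t; s=c[:2]/c[2]; s=s*(1+p['k1']*(s@s)); return s*f+[p['cx'],p['cy']]
def cloud(p):
    f,R,t=cam(p); v,u=np.mgrid[0:400,0:640]; d=np.stack([(u-p['cx'])/f,(v-p['cy'])/f],-1); s=d.copy()
    for _ in range(20): s=d/(1+p['k1']*(s**2).sum(-1,keepdims=True))
    z=p['depth']; C=np.concatenate([s*z[...,None],z[...,None]],-1); W=(C-t)@R; W[z<=0]=np.nan; return W
E
python3 - <<'E'
from h import *
np.set_printoptions(precision=1,suppress=True)
for n in('top','side'):
    p=cap(n,n+'0.png'); f,R,t=cam(p); print(n,-R.T@t,f,p['k1'])
    for th in ['fresh0','spent0','fresh0_nub','unit','bay0_contact','bay1_contact','bay2_contact','cover_fin','rocker_near','tray','ice_tray','jug','muddler','tongs']:
        for r in models.pinpoint(p,th)[:6]:
            if r['p']>.2: print(th,round(r['p'],2),np.round(r['position']),dep(p,r['position']))
E
```

```text
top [ 452.1  -46.2 1132.7] 412.1439057114163 -0.04817950413012348
fresh0 0.9 [438. 156.] [ 695. -326.   33.]
fresh0 0.84 [451. 211.] [ 544.2 -359.9   33. ]
fresh0 0.79 [402. 192.] [ 595.  -230.5   30.8]
spent0 0.68 [453. 293.] [ 324.3 -369.6   -1.7]
spent0 0.45 [336. 224.] [505.9 -52.8  71.9]
spent0 0.44 [307. 222.] [511.2  22.7  72.1]
fresh0_nub 0.6 [399. 246.] [ 451.8 -224.5   -1. ]
unit 0.79 [312. 204.] [557.6   9.3  72.4]
bay0_contact 0.63 [338. 242.] [460.6 -57.8  34.2]
bay1_contact 0.61 [306. 239.] [467.1  26.7  43.3]
bay2_contact 0.92 [282. 239.] [467.7  93.1  11.4]
bay2_contact 0.61 [255. 242.] [458.6 160.   57. ]
cover_fin 0.63 [309. 209.] [541.7  17.3  99.8]
rocker_near 0.69 [254. 238.] [467.3 161.9  63.2]
tray 0.8 [190. 239.] [463.8 350.    2.8]
ice_tray 0.59 [294. 120.] [801.4  68.    2.7]
jug 0.94 [199. 152.] [686.1 302.8 102.2]
jug 0.66 [188. 240.] [460.4 356.    0.6]
muddler 0.94 [398. 136.] [ 749.8 -219.6   25. ]
tongs 0.92 [453. 295.] [ 320.9 -370.4   -0.6]
tongs 0.35 [394. 185.] [ 615.5 -207.6   23. ]
side [ -72.5 -705.2  780.1] 380.08987853972747 -0.072578629022923
[... 190 characters left out ...]
spent0 0.55 [285. 209.] [492.8  21.1  45.3]
spent0 0.54 [305. 223.] [498.7 -65.1  39.9]
fresh0_nub 0.65 [333. 269.] [ 433.9 -244.9   35.7]
bay0_contact 0.59 [294. 227.] [462.7 -53.2  38.4]
bay1_contact 0.93 [275. 219.] [456.   26.7  22.2]
bay2_contact 0.66 [264. 206.] [460.9  87.7  35.9]
cover_fin 0.58 [297. 191.] [534.3  11.1 101.3]
rocker_near 0.61 [251. 190.] [460.6 152.6  65.6]
rocker_near 0.49 [220. 180.] [454.9 346.5   6.8]
tray 0.95 [219. 179.] [456.3 356.6   5. ]
ice_tray 0.74 [345. 176.] [784.6  43.6  27.7]
jug 0.65 [279. 154.] [679.4 284.3  54.7]
muddler 0.81 [397. 215.] [ 746.5 -219.4   29. ]
muddler 0.68 [344. 178.] [766.9  29.9  34. ]
tongs 0.9 [338. 331.] [ 327.9 -370.    -1.1]
```

```bash
python3 - <<'E'
import cv2
a=cv2.imread('pics/top0.png');b=cv2.imread('pics/side0.png')
cv2.imwrite('pics/v1.png',cv2.resize(a[90:320,150:490],(800,541),interpolation=cv2.INTER_CUBIC))
cv2.imwrite('pics/v2.png',cv2.resize(b[130:350,190:490],(800,587),interpolation=cv2.INTER_CUBIC))
E
```

```text
(no output)
```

View pics/v1.png

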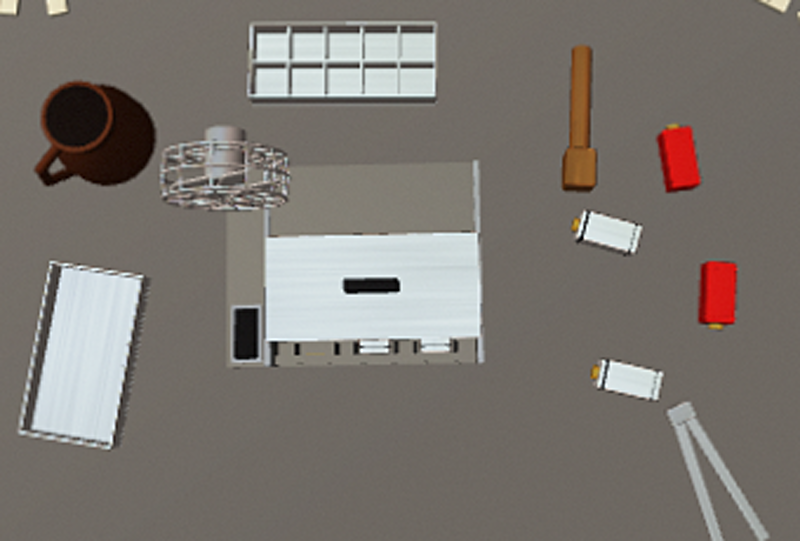

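View pics/v2.png

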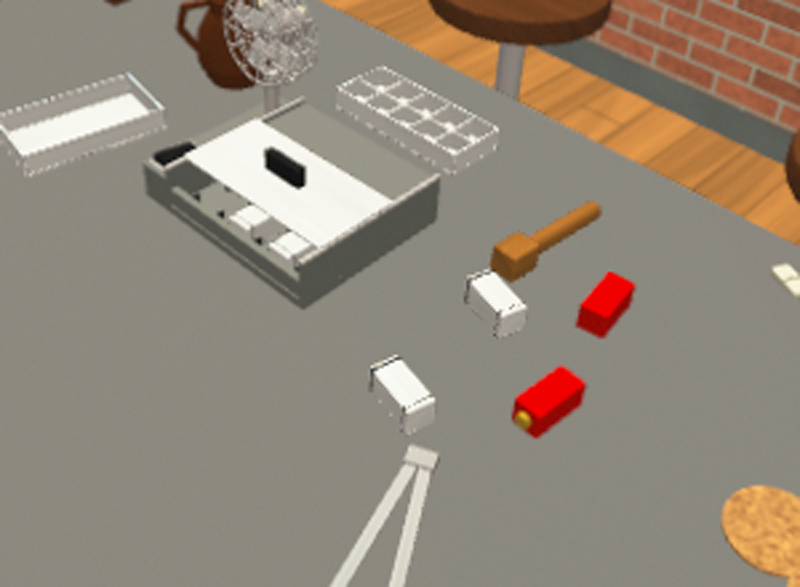

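The aluminium candidates in the v1 crop are loose cells at (607,231) and (628,380), with nubs to the left. The bays hold cells at (375,345) and (435,345). The red look-alikes at (678,158) and (718,293) must be left alone. So there are two fresh cells, and two spent ones in bays 0 and 1. Next I'll measure exact poses.

```bash
python3 - <<'E'
from h import *
np.set_printoptions(precision=1,suppress=True)
o=readout.get_obs(); print({k:np.round(o[k],3) for k in('time','tool_pos','tcp_rot','grip_width','contact_force')})
def rect(W,m,name):
    m=cv2.morphologyEx(m.astype(np.uint8),cv2.MORPH_OPEN,np.ones((2,2)))>0
    q=W[m][:,:2].astype(np.float32); (c,s,a)=cv2.minAreaRect(q); print(name,len(q),np.array(c),np.array(s),round(a,1),'zmed',np.median(W[m][:,2]),'mean',q.mean(0))
for n in('top','side'):
    p=cap(n); W=cloud(p); x,y,z=W[...,0],W[...,1],W[...,2]; im=p['frame'].astype(int)
    red=(im[...,0]-im[...,1]>60)
    print(n)
    rect(W,(abs(z-72.5)<4)&(x>400)&(x<640)&(y>-130)&(y<140),'cover')
    rect(W,(z>90)&(z<110)&(x>480)&(x<600)&(y>-60)&(y<80),'fin')
    rect(W,(abs(z-33.5)<4)&(abs(x-600)<60)&(abs(y+235)<60)&~red,'freshA')
    rect(W,(abs(z-33.5)<4)&(abs(x-445)<60)&(abs(y+250)<60)&~red,'freshB')
    rect(W,(abs(z-33)<5)&(abs(x-455)<150)&(abs(y-350)<110),'trayrim')
    rect(W,(abs(z-3)<3)&(abs(x-455)<100)&(abs(y-350)<60)&(im.min(-1)>190),'trayfloor')
    rect(W,(z>25)&(z<69)&(x>400)&(x<720)&(y>-140)&(y<200),'unit')
    for a in((470,505),):
      m=(abs(z-46)<4)&(x>a[0])&(x<a[1])&(y>-110)&(y<50); 
      if m.sum()>5: rect(W,m,'spent')
    for t in ('bay0_contact','bay1_contact','bay2_contact'):
      r=models.pinpoint(p,t)[0]; print(t,r['p'],onz(p,r['position'],29))
E
```

```text
{'time': np.float64(1.5), 'tool_pos': array([155.6, 501.4, 194.5]), 'tcp_rot': array([3.1, 0. , 2.8]), 'grip_width': np.float64(92.13), 'contact_force': array([0.1, 0.4, 1.2])}
top
cover 3733 [540.1  17. ] [147.3 258.8] 7.5 zmed nan mean [nan nan]
fin 136 [536.6  18.8] [ 8.9 58.7] 3.8 zmed nan mean [nan nan]
freshA 314 [ 604.1 -252.7] [77.  35.7] 78.9 zmed nan mean [nan nan]
freshB 313 [ 434.8 -274.1] [77.9 33.2] 77.5 zmed 32.827505700452065 mean [ 435.4 -271.1]
trayrim 192 [456.3 356.8] [118.6 207.7] 78.9 zmed 25.053047380328152 mean [460.4 358.6]
trayfloor 1518 [nan nan] [0. 0.] 0.0 zmed nan mean [nan nan]
unit 4221 [564.3  46.4] [226.9 299.1] 1.9 zmed nan mean [nan nan]
spent 103 [473.  -18.4] [11.3 95.6] 1.0 zmed 45.15264651673616 mean [473.3 -19.8]
bay0_contact 0.69 [458.7 -49.9  29. ]
bay1_contact 0.96 [471.   26.3  29. ]
bay2_contact 0.57 [463.3  79.   29. ]
side
cover 1589 [503.2 -10.6] [120.6 291.5] 35.1 zmed nan mean [nan nan]
fin 95 [536.2  15.2] [39.5 47.6] 41.8 zmed 98.5767955748039 mean [535.8  12.8]
freshA 213 [ 617.1 -254.8] [67.1 58.7] 74.6 zmed nan mean [nan nan]
freshB 274 [ 445.2 -271.4] [68.3 51.7] 75.2 zmed nan mean [nan nan]
trayrim 221 [474.1 366.1] [139.5 229.8] 85.4 zmed nan mean [nan nan]
trayfloor 235 [461.5 350.3] [102.2 183.8] 80.1 zmed 5.018838357540535 mean [463.4 360.9]
unit 2431 [582.4  36.6] [293.1 278.3] 8.6 zmed nan mean [nan nan]
spent 168 [485.2 -36.3] [ 35.9 132. ] 3.5 zmed 46.28640868005728 mean [486.1 -30.3]
bay0_contact 0.95 [481.2 -44.6  29. ]
bay1_contact 0.23 [595.1  96.4  29. ]
bay2_contact 0.98 [469.1  98.3  29. ]
```

```bash
cat >> h.py <<'E'
def rectm(p,win,z,lo,name,hi=256,sat=40):
    """blobs by brightness in a world window, pixels projected on plane z"""
    W=cloud(p); im=p['frame'].astype(int); x0,x1,y0,y1=win
    v,u=np.mgrid[0:400,0:640]; d,o=zip(*[ray(p,(a,b)) for a,b in zip(u.ravel()[::1],v.ravel()[::1])]) if False else (None,None)
    f,R,t=cam(p); s0=np.stack([(u-p['cx'])/f,(v-p['cy'])/f],-1); s=s0.copy()
    for _ in range(20): s=s0/(1+p['k1']*(s**2).sum(-1,keepdims=True))
    D=np.concatenate([s,np.ones_like(s[...,:1])],-1)@R; O=-R.T@t; P=O+D*((z-O[2])/D[...,2:])
    m=(P[...,0]>x0)&(P[...,0]<x1)&(P[...,1]>y0)&(P[...,1]<y1)&(im.min(-1)>=lo)&(im.max(-1)<hi)&(np.ptp(im,-1)<sat)&(abs(W[...,2]-z)<6)
    n,l,st,_=cv2.connectedComponentsWithStats(m.astype(np.uint8)); 
    if n<2: print(name,'none'); return
    k=1+np.argmax(st[1:,4]); q=P[l==k][:,:2].astype(np.float32); c,s,a=cv2.minAreaRect(q); print(name,len(q),np.round(c,1),np.round(s,1),round(a,1)); return q
E
python3 - <<'E'
from h import *
p=cap('top'); 
rectm(p,(440,640,-130,170),73,150,'cover')
rectm(p,(480,600,-60,80),101,0,'fin',90)
rectm(p,(560,650,-310,-180),34,120,'A')
rectm(p,(390,500,-330,-200),34,120,'B')
rectm(p,(340,580,270,430),3,150,'tray')
rectm(p,(430,720,-130,0),66,0,'rightwall',200)
W=cloud(p)
for r in models.pinpoint(p,'fresh0_nub')[:5]: print('nub',r['p'],onz(p,r['position'],17)[:2])
r=models.pinpoint(p,'rocker_near')[0];print('rocker',r['p'],r['position'],onz(p,r['position'],65))
# top tilt check via lines: cover left/right edges
E
```

```text
cover 3939 [539.9  21.8] [243.1 160.1] 89.0
fin 126 [538.  20.] [12.6 58. ] 0.4
A 278 [ 605.1 -250.2] [61.6 33.1] 75.3
B 294 [ 437.4 -271.5] [61.4 33.2] 77.4
tray 2365 [461.5 362.3] [ 96.1 194.9] 81.4
rightwall 810 [632.1 -48.7] [95.4 94.5] 0.6
nub 0.93 [ 443.54966834 -221.09380589]
rocker 0.81 [253.7, 237.2] [470.38615749 161.36414481  65.        ]
```

```bash
cat > plan.py <<'E'
import numpy as np, json, os
def plan(wps, start=None):
    """wps: (x,y,z,yaw_deg,jaw,step_mm,wait_rows). Tool down. Prints calls, stores the commanded end."""
    s=np.array(start if start is not None else json.load(open('cmd.json')),float) # x y z yawdeg
    total=0
    rows=[];org=s.copy();cur=s.copy()
    def flush():
        nonlocal rows,org,cur,total
        if not rows: return
        print('; '.join(' '.join(f'{round(float(v),3):g}' for v in r) for r in rows)); print(); total+=len(rows)
        r=np.round(rows[-1],3); cur=pose(r,org); org=cur.copy(); rows=[]
    def pose(r,o):
        a=np.radians(o[3]); c,n=np.cos(a),np.sin(a)
        return np.array([o[0]+80*(r[1]*c+r[2]*n),o[1]+80*(r[1]*n-r[2]*c),o[2]-80*r[3],o[3]-360*r[6]])
    def rel(P,o,j):
        a=np.radians(o[3]); c,n=np.cos(a),np.sin(a); d=P[:3]-o[:3]
        return [j,(d[0]*c+d[1]*n)/80,(d[0]*n-d[1]*c)/80,-d[2]/80,0,0,-(P[3]-o[3])/360]
    for x,y,z,w,j,st,wait in wps:
        T=np.array([x,y,z,w],float); T[3]=cur[3]+(T[3]-cur[3]+180)%360-180
        n=max(1,int(np.ceil(max(np.linalg.norm(T[:3]-cur[:3])/st,abs(T[3]-cur[3])/8))))
        P0=cur.copy()
        for k in list(range(1,n+1))+[n]*wait:
            P=P0+(T-P0)*k/n; r=rel(P,org,j)
            if len(rows)==20 or max(abs(v) for v in r[1:])>1: flush(); r=rel(P,org,j)
            rows.append(r); cur=P
    flush(); json.dump(list(cur),open('cmd.json','w')); print('rows',total,'end',np.round(cur,1))
E
python3 - <<'E'
from plan import *
from h import readout
o=readout.get_obs(); print(o['tool_pos'],o['tcp_rot'])
s=list(o['tool_pos'])+[np.degrees(o['tcp_rot'][2])]
plan([(400,180,200,90,0,40,0),(538,20,140,90,0,40,2),(538,20,79,90,0,20,2)],s)
E
```

```text
[155.5442529  501.45184519 194.56716447] [3.14147262e+00 3.92556957e-05 2.84079882e+00]
0 -0.374 -0.267 -0.006 0 0 0.018; 0 -0.747 -0.533 -0.012 0 0 0.037

0 -0.425 -0.173 -0.007 0 0 0.018; 0 -0.85 -0.347 -0.013 0 0 0.037

0 -0.453 -0.071 -0.006 0 0 0.018; 0 -0.907 -0.141 -0.012 0 0 0.036

0 -0.458 0.032 -0.006 0 0 0.019; 0 -0.915 0.065 -0.012 0 0 0.037

0 -0.438 0.137 -0.007 0 0 0.018; 0 -0.876 0.275 -0.013 0 0 0.037

0 -0.395 0.234 -0.006 0 0 0.018; 0 -0.759 0.482 0.119 0 0 0.018

0 -0.333 0.287 0.125 0 0 0; 0 -0.667 0.574 0.25 0 0 0

0 -0.333 0.288 0.125 0 0 0; 0 -0.667 0.575 0.25 0 0 0

0 -0.333 0.287 0.125 0 0 0; 0 -0.333 0.287 0.125 0 0 0; 0 -0.333 0.287 0.125 0 0 0; 0 -0.333 0.287 0.316 0 0 0; 0 -0.333 0.287 0.506 0 0 0; 0 -0.333 0.287 0.697 0 0 0; 0 -0.333 0.287 0.888 0 0 0; 0 -0.333 0.287 0.888 0 0 0; 0 -0.333 0.287 0.888 0 0 0

rows 25 end [538.  20.  79.  90.]
```

>>> step_arm:
  series: "0 -0.374 -0.267 -0.006 0 0 0.018; 0 -0.747 -0.533 -0.012 0 0 0.037"

```text
time: 2.25
tool_pos: [200.0, 442.6, 195.2]
tcp_rot: [-3.141, 0.0, 2.606]
contact_force: [0.9, -0.9, 0.1]
grip_width: 80.1
finger_force: 0.0
```

>>> step_arm:
  series: "0 -0.425 -0.173 -0.007 0 0 0.018; 0 -0.85 -0.347 -0.013 0 0 0.037"

```text
time: 2.45
tool_pos: [245.0, 383.5, 196.6]
tcp_rot: [3.141, 0.0, 2.372]
contact_force: [-0.5, -0.2, -0.7]
grip_width: 64.5
finger_force: 0.0
```

>>> step_arm:
  series: "0 -0.453 -0.071 -0.006 0 0 0.018; 0 -0.907 -0.141 -0.012 0 0 0.036"

```text
time: 2.65
tool_pos: [289.6, 324.9, 197.7]
tcp_rot: [3.141, -0.0, 2.145]
contact_force: [1.0, 0.2, -0.6]
grip_width: 48.8
finger_force: 0.0
```

>>> step_arm:
  series: "0 -0.458 0.032 -0.006 0 0 0.019; 0 -0.915 0.065 -0.012 0 0 0.037"

```text
time: 2.85
tool_pos: [334.1, 266.4, 198.7]
tcp_rot: [3.141, -0.0, 1.912]
contact_force: [0.1, -0.5, -0.8]
grip_width: 45.7
finger_force: 0.0
```

>>> step_arm:
  series: "0 -0.438 0.137 -0.007 0 0 0.018; 0 -0.876 0.275 -0.013 0 0 0.037"

```text
time: 3.05
tool_pos: [378.6, 208.0, 199.7]
tcp_rot: [3.141, -0.0, 1.68]
contact_force: [0.4, -0.1, -0.8]
grip_width: 45.6
finger_force: 0.0
```

>>> step_arm:
  series: "0 -0.395 0.234 -0.006 0 0 0.018; 0 -0.759 0.482 0.119 0 0 0.018"

```text
time: 3.25
tool_pos: [424.6, 152.0, 191.1]
tcp_rot: [3.138, -0.001, 1.568]
contact_force: [-0.5, 0.8, -0.3]
grip_width: 45.8
finger_force: 0.0
```

>>> step_arm:
  series: "0 -0.333 0.287 0.125 0 0 0; 0 -0.667 0.574 0.25 0 0 0"

```text
time: 3.45
tool_pos: [469.9, 98.7, 169.8]
tcp_rot: [3.141, -0.0, 1.571]
contact_force: [0.5, 0.2, -0.6]
grip_width: 46.2
finger_force: 0.0
```

>>> step_arm:
  series: "0 -0.333 0.288 0.125 0 0 0; 0 -0.667 0.575 0.25 0 0 0"

```text
time: 3.65
tool_pos: [515.9, 45.4, 149.6]
tcp_rot: [3.141, -0.0, 1.571]
contact_force: [0.2, 0.3, -0.5]
grip_width: 45.6
finger_force: 0.0
```

>>> step_arm:
  series: "0 -0.333 0.287 0.125 0 0 0; 0 -0.333 0.287 0.125 0 0 0; 0 -0.333 0.287 0.125 0 0 0"

```text
time: 3.95
tool_pos: [537.7, 19.7, 139.4]
tcp_rot: [-3.14, -0.001, 1.57]
contact_force: [-0.7, 0.4, -0.2]
grip_width: 46.0
finger_force: 0.0
```

>>> step_arm:
  series: "0 0 0 0.25 0 0 0; 0 0 0 0.5 0 0 0; 0 0 0 0.76 0 0 0; 0 0 0 0.76 0 0 0; 1 0 0 0.76 0 0 0; 1 0 0 0.76 0 0 0; 1 0 0 0.76 0 0 0; 1 0 0 0.76 0 0 0; 1 0 0 0.76 0 0 0; 1 0 0 0.76 0 0 0"

```text
time: 4.95
tool_pos: [538.1, 20.0, 79.4]
tcp_rot: [3.141, -0.0, 1.572]
contact_force: [-0.5, 0.1, -0.5]
grip_width: 3.0
finger_force: 0.0
```

>>> step_arm:
  series: "1 0 0.15 0 0 0 0; 1 0 0.3 0 0 0 0; 1 0 0.45 0 0 0 0; 1 0 0.6 0 0 0 0; 1 0 0.75 0 0 0 0; 1 0 0.9 0 0 0 0; 1 0 0.9 0 0 0 0"

```text
time: 5.65
tool_pos: [611.1, 20.0, 79.0]
tcp_rot: [3.141, -0.0, 1.571]
contact_force: [-0.0, 0.6, 0.7]
grip_width: 0.3
finger_force: 0.0
```

```bash
python3 - <<'E'
from h import *
a=cap('top')['frame'];b=cap('side')['frame']
a=cv2.resize(a[130:280,220:400],(480,400));b=cv2.resize(b[100:280,180:396],(480,400))
cv2.imwrite('pics/v3.png',cv2.resize(np.hstack([a,b])[:,:,::-1],(800,333)))
E
```

```text
(no output)
```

View pics/v3.png

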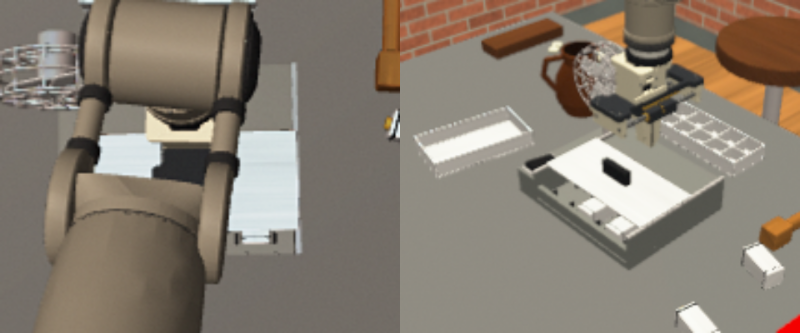

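```bash
python3 - <<'E'
from h import *
p=cap('side'); o=readout.get_obs(); T=np.array(o['tool_pos']); im=p['frame'][:,:,::-1].copy()
k=4; u0,v0=250,100; im=cv2.resize(im[v0:v0+140,u0:u0+190],None,fx=k,fy=k,interpolation=cv2.INTER_CUBIC)
for X,c in((T,(0,0,255)),(T+[0,0,66],(255,0,0)),([538,20,101],(0,255,0)),(T+[50,0,66],(0,255,255))):
    q=(proj(p,X)-[u0,v0])*k; print(X,proj(p,X)); cv2.circle(im,tuple(int(a) for a in q),5,c,-1)
r=models.pinpoint(p,'cover_fin'); print(r[:2],[onz(p,a['position'],101) for a in r[:2]])
cv2.imwrite('pics/v4.png',im)
E
```

```text
[609.24875137  20.11686011  78.91205029] [313.26762377 186.04402302]
[609.24875137  20.11686011 144.91205029] [313.45888346 168.63236758]
[538, 20, 101] [296.31232314 189.15185104]
[659.24875137  20.11686011 144.91205029] [325.00508271 162.95087855]
[{'position': [293.4, 190.9], 'p': 0.57}] [array([525.46065621,  19.03218098, 101.        ])]
```

View pics/v4.png

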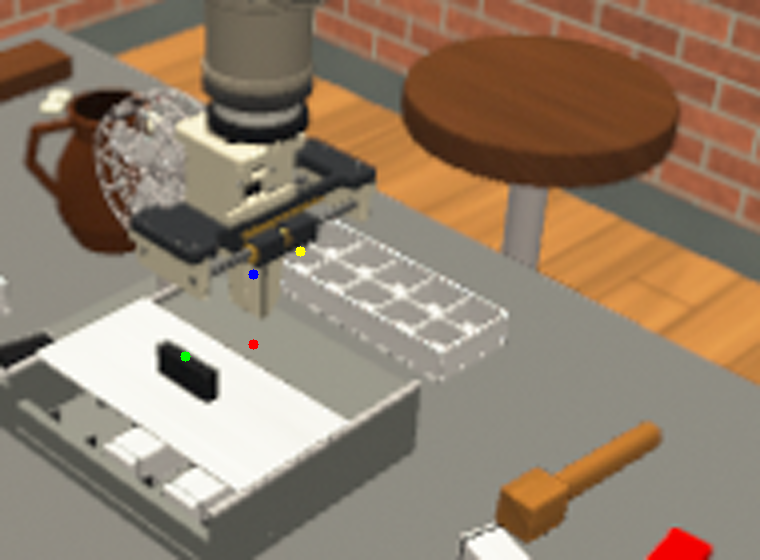

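```bash
python3 - <<'E'
from h import *
np.set_printoptions(precision=1,suppress=True)
p=cap('side'); W=cloud(p); 
for v in range(150,184,2): print(v,[W[v,u] for u in(312,314,316)])
print('fin',[ (u,v,W[v,u]) for v in (187,190,193) for u in (291,295,299,302)])
E
```

```text
150 [array([582.3,  -1.6, 230.6]), array([587.3,  -4.7, 230. ]), array([594.5,  -5.5, 227.6])]
152 [array([578.8,  -5.3, 226.9]), array([586.4,  -5.7, 224.1]), array([596.7,  -3.3, 219.1])]
154 [array([580.9,  -3.2, 218.5]), array([587.5,  -4.7, 216.6]), array([596.4,  -3.8, 212.7])]
156 [array([579.9,  -4.3, 212.6]), array([593. ,   1.1, 205.1]), array([598.1,  -2.1, 204.4])]
158 [array([582.6,  -1.5, 203.5]), array([589.5,  -2.7, 201.3]), array([591.5,  -9.2, 203.4])]
160 [array([580.1,  -4.3, 198.9]), array([581.9, -10.8, 201.2]), array([587. , -14. , 200.6])]
162 [array([576.6,  -8.1, 195.3]), array([577. , -16.2, 198.8]), array([584.5, -16.7, 195.9])]
164 [array([574.2, -10.7, 190.6]), array([580.5, -12.6, 188.8]), array([585.1, -16.3, 188.6])]
166 [array([592.6,   9. , 166.7]), array([577.6, -15.8, 184.6]), array([611.7,  11.4, 157.6])]
168 [array([593. ,   9.3, 159.3]), array([601.6,   9.6, 155.4]), array([610.4,   9.9, 151.6])]
170 [array([594.3,  10.6, 150.8]), array([602.8,  10.8, 147.1]), array([608. ,   7.3, 146.5])]
172 [array([592.5,   8.7, 145.3]), array([601.6,   9.3,
[... 323 characters left out ...]
]
180 [array([646.6,  66.4,  61.8]), array([648.8,  59. ,  64.6]), array([657.7,  58.6,  60.7])]
182 [array([636.8,  55.8,  63.7]), array([642.3,  51.9,  63.1]), array([646.9,  47.1,  63.4])]
fin [(291, 187, array([533.2,  39.5, 101.1])), (295, 187, array([542.4,  31.2, 101.1])), (299, 187, array([577.2,  53. ,  73.1])), (302, 187, array([581.8,  43.6,  75.8])), (291, 190, array([532.8,  39.5,  89.9])), (295, 190, array([533.8,  21.4,  99.1])), (299, 190, array([541.2,  11.1, 101. ])), (302, 190, array([570.4,  30.7,  76.4])), (291, 193, array([532. ,  38.9,  79.1])), (295, 193, array([532.9,  20.6,  88.6])), (299, 193, array([533.7,   2.6,  98. ])), (302, 193, array([537.7,  -6.7, 101. ]))]
```

The picture shows the fingertips at about z 112, while the reported TCP is z 79. The arm passed over the fin because the tips sit about 33 mm higher than read. I'll go back over the fin and lower in stages, watching the force and the camera.

>>> step_arm:
  series: "0 0 -0.4 -0.25 0 0 0; 0 0 -0.9 -0.25 0 0 0; 0 0 -0.9 -0.25 0 0 0; 0 0 -0.9 0 0 0 0; 0 0 -0.9 0.1 0 0 0; 0 0 -0.9 0.2 0 0 0; 0 0 -0.9 0.2 0 0 0"

```text
time: 6.6
tool_pos: [537.5, 20.1, 62.1]
tcp_rot: [-3.14, -0.0, 1.572]
contact_force: [0.6, -0.0, -1.0]
grip_width: 45.3
finger_force: 0.0
```

```bash
python3 - <<'E'
from h import *
np.set_printoptions(precision=0,suppress=True)
p=cap('side'); im=p['frame'][:,:,::-1]; W=cloud(p); o=readout.get_obs(); print(o['tool_pos'],o['joint_positions'])
cv2.imwrite('pics/v5.png',cv2.resize(im[120:240,240:390],None,fx=5,fy=5,interpolation=cv2.INTER_CUBIC))
x,y,z=W[...,0],W[...,1],W[...,2]
for lo in range(76,130,4):
    m=(abs(x-538)<55)&(abs(y-20)<14)&(z>=lo)&(z<lo+4); print(lo,np.sort(x[m])[::max(1,m.sum()//8)])
E
```

```text
[538.  20.  63.] [-0.  1.  2.  0.  1. -0.]
76 [494. 497. 508. 530. 532. 533. 571. 585.]
80 [531. 532. 532.]
84 [530. 531. 532. 532. 532. 533. 533. 534.]
88 [531. 531. 531. 532. 533. 535.]
92 [529. 530. 532. 533. 534.]
96 [508. 515. 531. 533. 539. 541. 558. 560. 564.]
100 [514. 532. 534. 535. 537. 539. 541. 543. 560.]
104 [500. 504. 506. 507. 514. 558. 559. 559. 560. 560. 561. 565. 569. 572.]
108 [495. 497. 504. 512. 559. 559. 560. 563. 574.]
112 [496. 497. 501. 506. 513. 559. 562. 568.]
116 [494. 496. 496. 498. 506. 514. 559. 561. 568.]
120 [494. 497. 501. 509. 558. 560. 560. 563. 565. 573.]
124 [495. 496. 499. 506. 509. 559. 560. 568.]
128 [494. 495. 496. 497. 500. 506. 559. 560. 560. 563. 569. 576.]
```

View pics/v5.png

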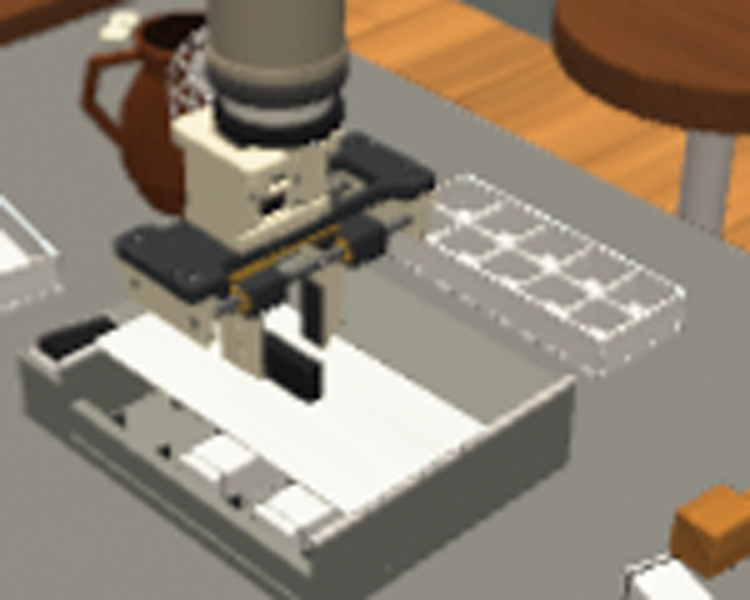

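```bash
python3 - <<'E'
from h import *
np.set_printoptions(precision=0,suppress=True,linewidth=200)
W=cloud(cap('side')); x,y,z=W[...,0],W[...,1],W[...,2]
ok=(z>94)&(z<330)&(abs(x-538)<120)&(abs(y-20)<75)
print('min z of gripper per x bin (rows) and y bin (cols)')
yb=np.arange(-50,90,10); print('     ',yb)
for a in np.arange(430,660,10):
    print(a,[ (int(np.min(z[m])) if (m:=ok&(x>=a)&(x<a+10)&(y>=b)&(y<b+10)).sum()>1 else 0) for b in yb])
E
```

```text
min z of gripper per x bin (rows) and y bin (cols)
      [-50 -40 -30 -20 -10   0  10  20  30  40  50  60  70  80]
430 [0, 0, 0, 0, 0, 0, 0, 0, 0, 0, 0, 0, 0, 0]
440 [0, 0, 0, 164, 164, 164, 166, 165, 168, 165, 165, 0, 0, 0]
450 [0, 0, 0, 163, 166, 164, 162, 163, 163, 173, 161, 0, 0, 0]
460 [0, 0, 0, 173, 174, 203, 202, 203, 203, 201, 203, 0, 0, 0]
470 [0, 0, 0, 173, 173, 202, 203, 203, 202, 202, 0, 0, 0, 0]
480 [0, 0, 0, 166, 166, 170, 166, 204, 202, 204, 250, 0, 0, 0]
490 [0, 0, 0, 163, 184, 112, 111, 110, 122, 261, 261, 0, 0, 0]
500 [0, 0, 0, 166, 183, 99, 102, 269, 253, 261, 262, 0, 0, 0]
510 [0, 0, 0, 168, 178, 108, 95, 0, 246, 270, 261, 0, 0, 0]
520 [0, 0, 0, 174, 174, 211, 0, 0, 0, 0, 0, 0, 0, 0]
530 [0, 0, 298, 176, 95, 96, 97, 96, 102, 0, 0, 0, 0, 0]
540 [0, 0, 0, 177, 96, 101, 100, 0, 100, 0, 0, 0, 0, 0]
550 [0, 0, 0, 175, 175, 0, 99, 98, 0, 0, 0, 0, 0, 0]
560 [0, 0, 0, 166, 166, 104, 97, 97, 0, 0, 0, 0, 0, 0]
570 [0, 0, 0, 167, 184, 109, 103, 0, 0, 0, 0, 0, 0, 0]
580 [0, 0, 0, 165, 184, 185, 0, 184, 184, 0, 0, 0, 0, 0]
590 [0, 0, 0, 171, 177, 0, 0, 0, 196, 198, 0, 0, 0, 0]
600 [0, 0, 0, 175, 178, 202, 200, 196, 193, 175, 0, 0, 0, 0]
610 [0, 0, 0, 162, 163, 170, 163, 162, 178, 167, 164, 0, 0, 0]
620 [0, 0, 0, 162, 202, 202, 202, 202, 202, 203, 203, 0, 0, 0]
630 [0, 0, 0, 0, 0, 0, 0, 0, 202, 0, 0, 0, 0, 0]
640 [0, 0, 0, 0, 0, 0, 0, 0, 0, 0, 0, 0, 0, 0]
650 [0, 0, 0, 0, 0, 0, 0, 0, 0, 0, 0, 0, 0, 0]
```

>>> step_arm:
  series: "0 0 0 0.1 0 0 0; 0 0 0 0.22 0 0 0; 0 0 0 0.22 0 0 0; 1 0 0 0.22 0 0 0; 1 0 0 0.22 0 0 0; 1 0 0 0.22 0 0 0; 1 0 0 0.22 0 0 0; 1 0 0 0.22 0 0 0"

```text
time: 7.5
tool_pos: [538.4, 20.0, 45.8]
tcp_rot: [3.141, 0.0, 1.572]
contact_force: [0.7, 0.7, -0.1]
grip_width: 14.0
finger_force: 30.0
```

>>> step_arm:
  series: "1 0 0.15 0 0 0 0; 1 0 0.3 0 0 0 0; 1 0 0.45 0 0 0 0; 1 0 0.6 0 0 0 0; 1 0 0.75 0 0 0 0; 1 0 0.9 0 0 0 0; 1 0 0.9 0 0 0 0"

```text
time: 8.2
tool_pos: [611.3, 22.0, 45.8]
tcp_rot: [3.14, -0.002, 1.573]
contact_force: [1.4, 7.8, 2.5]
grip_width: 14.2
finger_force: 30.0
```

>>> step_arm:
  series: "1 0.03 0.04 0 0 0 0; 1 0.04 0.08 0 0 0 0; 1 0.04 0.12 0 0 0 0; 1 0.04 0.12 0 0 0 0"

```text
time: 8.6
tool_pos: [620.2, 22.3, 45.8]
tcp_rot: [3.141, 0.001, 1.572]
contact_force: [0.7, -5.4, 1.9]
grip_width: 13.7
finger_force: 30.0
```

>>> step_arm:
  series: "1 -0.01 0.03 0 0 0 0; 1 -0.01 0.06 0 0 0 0; 1 -0.01 0.06 0 0 0 0"

```text
time: 8.9
tool_pos: [620.2, 22.4, 45.7]
tcp_rot: [-3.133, 0.0, 1.572]
contact_force: [-15.9, -3.8, 13.1]
grip_width: 13.8
finger_force: 30.1
```

>>> step_arm:
  series: "1 0 0.025 0 0 0 0; 1 0 0.05 0 0 0 0; 1 0 0.05 0 0 0 0"

```text
time: 9.2
tool_pos: [619.9, 22.4, 45.5]
tcp_rot: [-3.123, 0.0, 1.572]
contact_force: [-29.2, -3.8, 21.4]
grip_width: 13.8
finger_force: 30.2
```

>>> step_arm:
  series: "1 0 -0.05 0 0 0 0; 1 0 -0.1 0 0 0 0; 0 0 -0.1 0 0 0 0; 0 0 -0.1 0 0 0 0; 0 0 -0.1 0 0 0 0; 0 0 -0.1 0 0 0 0; 0 0 -0.1 -0.4 0 0 0; 0 0 -0.1 -0.8 0 0 0; 0 0 -0.1 -0.8 0 0 0"

```text
time: 10.1
tool_pos: [623.5, 22.5, 114.3]
tcp_rot: [3.133, 0.0, 1.572]
contact_force: [0.5, 0.1, -0.3]
grip_width: 46.0
finger_force: 0.0
```

```bash
python3 - <<'E'
from plan import *
from h import readout
o=readout.get_obs(); print(o['tool_pos'],o['tcp_rot'],o['contact_force'])
s=list(o['tool_pos'])+[np.degrees(o['tcp_rot'][2])]; s[2]+=34
json.dump(s,open('cmd.json','w'))
# step aside so that cameras see the bays: low x and left
plan([(420,120,190,135,0,45,1)])
E
```

```text
[623.45684577  22.50906663 114.31532912] [3.13273687e+00 4.00531467e-04 1.57163591e+00] [ 0.46754688  0.08727815 -0.30072893]
0 0.203 -0.424 -0.087 0 0 -0.021; 0 0.407 -0.847 -0.174 0 0 -0.042

0 0.307 -0.356 -0.087 0 0 -0.02; 0 0.614 -0.712 -0.173 0 0 -0.041

0 0.387 -0.266 -0.087 0 0 -0.021; 0 0.775 -0.532 -0.174 0 0 -0.042; 0 0.775 -0.532 -0.174 0 0 -0.042

rows 7 end [420. 120. 190. 135.]
```

```bash
python3 - <<'E'
from plan import *
plan([(340,260,190,180,0,45,1)],[623.46,22.5,148.3,90.05])
E
```

```text
0 0.248 -0.295 -0.043 0 0 -0.021; 0 0.495 -0.59 -0.087 0 0 -0.042; 0 0.743 -0.885 -0.13 0 0 -0.062

0 0.341 -0.179 -0.044 0 0 -0.021; 0 0.682 -0.358 -0.087 0 0 -0.042

0 0.376 -0.084 -0.044 0 0 -0.021; 0 0.752 -0.167 -0.087 0 0 -0.042

0 0.385 0.017 -0.043 0 0 -0.021; 0 0.77 0.034 -0.087 0 0 -0.041

0 0.368 0.115 -0.043 0 0 -0.021; 0 0.735 0.23 -0.087 0 0 -0.042

0 0.326 0.207 -0.043 0 0 -0.021; 0 0.326 0.207 -0.043 0 0 -0.021

rows 13 end [340. 260. 190. 180.]
```

```bash
python3 - <<'E'
from plan import *
plan([(465,22.5,165,90,0,45,0),(340,260,190,180,0,45,1)],[623.46,22.5,148.3,90.05])
E
```

```text
0 0 -0.495 -0.052 0 0 0; 0 0.001 -0.99 -0.104 0 0 0

0 0 -0.496 -0.053 0 0 0; 0 0.001 -0.991 -0.105 0 0 0

0 0.247 -0.13 -0.026 0 0 -0.021; 0 0.495 -0.26 -0.052 0 0 -0.042; 0 0.742 -0.39 -0.078 0 0 -0.062; 0 0.99 -0.52 -0.104 0 0 -0.083

0 0.279 0.011 -0.026 0 0 -0.021; 0 0.558 0.021 -0.052 0 0 -0.042; 0 0.838 0.032 -0.078 0 0 -0.063

0 0.253 0.117 -0.026 0 0 -0.021; 0 0.507 0.235 -0.052 0 0 -0.041; 0 0.761 0.352 -0.078 0 0 -0.062

0 0.19 0.205 -0.026 0 0 -0.021; 0 0.38 0.41 -0.052 0 0 -0.042; 0 0.38 0.41 -0.052 0 0 -0.042

rows 17 end [340. 260. 190. 180.]
```

>>> step_arm:
  series: "0 0 -0.495 -0.052 0 0 0; 0 0.001 -0.99 -0.104 0 0 0"

```text
time: 10.3
tool_pos: [540.2, 22.6, 116.8]
tcp_rot: [-3.141, -0.0, 1.572]
contact_force: [0.0, 0.2, -0.1]
grip_width: 45.9
finger_force: 0.0
```

>>> step_arm:
  series: "0 0 -0.496 -0.053 0 0 0; 0 0.001 -0.991 -0.105 0 0 0"

```text
time: 10.5
tool_pos: [460.1, 22.7, 125.8]
tcp_rot: [-3.141, -0.0, 1.572]
contact_force: [-0.1, 0.5, 0.9]
grip_width: 46.0
finger_force: 0.0
```

>>> step_arm:
  series: "0 0.247 -0.13 -0.026 0 0 -0.021; 0 0.495 -0.26 -0.052 0 0 -0.042; 0 0.742 -0.39 -0.078 0 0 -0.062; 0 0.99 -0.52 -0.104 0 0 -0.083"

```text
time: 10.9
tool_pos: [419.6, 102.5, 134.4]
tcp_rot: [3.142, -0.0, 2.098]
contact_force: [-0.0, -0.4, 0.8]
grip_width: 45.7
finger_force: 0.0
```

>>> step_arm:
  series: "0 0.279 0.011 -0.026 0 0 -0.021; 0 0.558 0.021 -0.052 0 0 -0.042; 0 0.838 0.032 -0.078 0 0 -0.063"

```text
time: 11.2
tool_pos: [388.4, 161.9, 140.6]
tcp_rot: [-3.142, -0.0, 2.494]
contact_force: [-0.1, 0.5, 0.2]
grip_width: 46.3
finger_force: 0.0
```

>>> step_arm:
  series: "0 0.253 0.117 -0.026 0 0 -0.021; 0 0.507 0.235 -0.052 0 0 -0.041; 0 0.761 0.352 -0.078 0 0 -0.062"

```text
time: 11.5
tool_pos: [357.1, 221.3, 146.8]
tcp_rot: [3.142, -0.0, 2.884]
contact_force: [0.2, 0.9, 0.7]
grip_width: 46.2
finger_force: 0.0
```

>>> step_arm:
  series: "0 0.19 0.205 -0.026 0 0 -0.021; 0 0.38 0.41 -0.052 0 0 -0.042; 0 0.38 0.41 -0.052 0 0 -0.042"

```text
time: 11.8
tool_pos: [335.9, 261.6, 151.1]
tcp_rot: [3.141, -0.0, -3.136]
contact_force: [0.9, -0.8, -0.2]
grip_width: 46.0
finger_force: 0.0
```

```bash
python3 - <<'E'
from h import *
np.set_printoptions(precision=1,suppress=True)
p=cap('top'); im=p['frame'][:,:,::-1]; o=readout.get_obs(); print(o['tool_pos'],o['tcp_rot'])
cv2.imwrite('pics/v6.png',cv2.resize(im[100:340,150:490],(800,565),interpolation=cv2.INTER_CUBIC))
rectm(p,(440,560,-100,-15),46,120,'spent0')
rectm(p,(440,560,-15,60),46,120,'spent1')
rectm(p,(440,700,-110,-90),66,40,'rw',256)
rectm(p,(500,760,-130,130),73,150,'cover')
rectm(p,(560,680,-60,90),101,0,'fin',90)
for t in ('bay0_contact','bay1_contact','bay2_contact'):
  r=models.pinpoint(p,t)[0]; print(t,r['p'],onz(p,r['position'],29))
r=models.pinpoint(p,'rocker_near')[0];print('rocker',r['p'],r['position'],onz(p,r['position'],65))
E
```

```text
[336.5 260.6 151. ] [-3.1 -0.  -3.1]
spent0 297 [498.2 -47. ] [60.6 31.7] 0.4
spent1 275 [495.1  19. ] [60.7 31.6] 0.8
rw 168 [555.7 -94.6] [195.7   7.6] 1.6
cover 3511 [618.9  16.9] [225.5 120.7] 89.7
fin 124 [616.8  22.3] [12.8 55.9] 0.3
bay0_contact 0.8 [463.  -54.7  29. ]
bay1_contact 0.94 [465.1  31.6  29. ]
bay2_contact 0.75 [792.9  60.3  29. ]
rocker 0.49 [255.3, 238.8] [466.3 157.1  65. ]
```

View pics/v6.png

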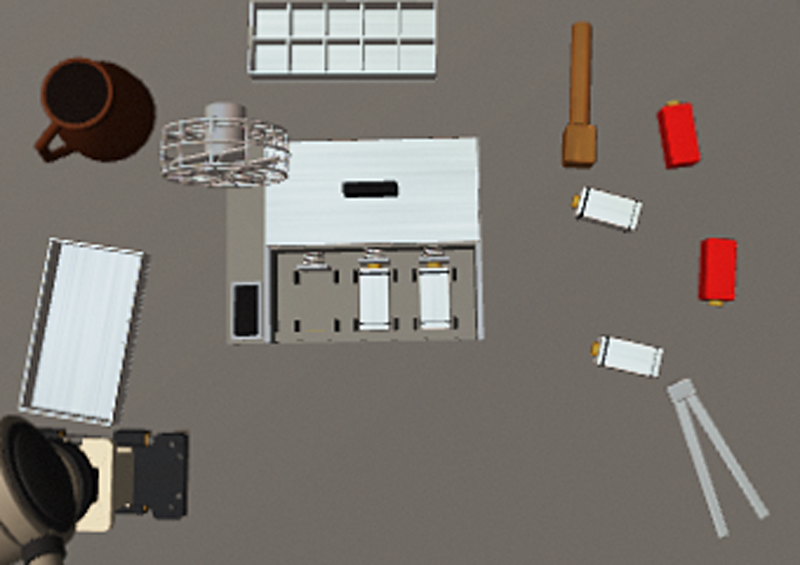

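The bays are clear. The spent cells sit at v6 (375,298) and (435,298), with their nubs toward the springs, and bay 2 is empty. I'll lift out the bay 0 cell first.

```bash
python3 - <<'E'
from plan import *
plan([(420,60,150,181.6,0.04,45,0),(502.5,-48,110,181.6,0.04,45,2),(502.5,-48,50,181.6,.04,20,2),(502.5,-48,17,181.6,.04,8,2)],[336.5,260.6,185,180.3])
E
```

```text
0.04 -0.206 -0.503 0.087 0 0 -0.001

0.04 -0.203 -0.503 0.087 0 0 -0

0.04 -0.203 -0.504 0.087 0 0 -0.001

0.04 -0.2 -0.505 0.087 0 0 -0.001

0.04 -0.196 -0.507 0.087 0 0 -0.001; 0.04 -0.446 -0.85 0.212 0 0 -0.001

0.04 -0.247 -0.346 0.125 0 0 0; 0.04 -0.495 -0.691 0.25 0 0 0

0.04 -0.247 -0.345 0.125 0 0 0; 0.04 -0.247 -0.345 0.125 0 0 0; 0.04 -0.247 -0.345 0.125 0 0 0; 0.04 -0.247 -0.345 0.375 0 0 0; 0.04 -0.247 -0.345 0.625 0 0 0; 0.04 -0.247 -0.345 0.875 0 0 0; 0.04 -0.247 -0.345 0.875 0 0 0; 0.04 -0.247 -0.345 0.875 0 0 0; 0.04 -0.247 -0.345 0.958 0 0 0

0.04 -0 0 0.082 0 0 0; 0.04 -0 0 0.165 0 0 0; 0.04 -0 0 0.247 0 0 0; 0.04 -0 0 0.33 0 0 0; 0.04 -0 0 0.33 0 0 0; 0.04 -0 0 0.33 0 0 0

rows 23 end [502.5 -48.   17.  181.7]
```

```bash
python3 - <<'E'
from plan import *
plan([(420,60,150,181.6,0.04,39.5,0),(502.5,-48,110,181.6,0.04,39.5,2)],[336.5,260.6,185,180.3])
E
```

```text
0.04 -0.172 -0.419 0.073 0 0 -0.001; 0.04 -0.344 -0.838 0.146 0 0 -0.001

0.04 -0.169 -0.42 0.073 0 0 -0.001; 0.04 -0.338 -0.839 0.146 0 0 -0.001

0.04 -0.166 -0.421 0.073 0 0 -0.001; 0.04 -0.333 -0.842 0.145 0 0 -0.002

0.04 -0.247 -0.345 0.125 0 0 0; 0.04 -0.495 -0.691 0.25 0 0 0

0.04 -0.247 -0.345 0.125 0 0 0; 0.04 -0.495 -0.69 0.25 0 0 0; 0.04 -0.495 -0.69 0.25 0 0 0; 0.04 -0.495 -0.69 0.25 0 0 0

rows 12 end [502.5 -48.  110.  181.7]
```

>>> step_arm:
  series: "0.04 -0.172 -0.419 0.073 0 0 -0.001; 0.04 -0.344 -0.838 0.146 0 0 -0.001"

```text
time: 12.25
tool_pos: [365.0, 192.0, 139.4]
tcp_rot: [3.141, 0.001, -3.134]
contact_force: [0.6, -0.6, -0.0]
grip_width: 43.9
finger_force: 0.0
```

>>> step_arm:
  series: "0.04 -0.169 -0.42 0.073 0 0 -0.001; 0.04 -0.338 -0.839 0.146 0 0 -0.001"

```text
time: 12.45
tool_pos: [392.6, 124.0, 127.7]
tcp_rot: [3.142, 0.0, -3.13]
contact_force: [0.4, 0.2, 0.5]
grip_width: 44.4
finger_force: 0.0
```

>>> step_arm:
  series: "0.04 -0.166 -0.421 0.073 0 0 -0.001; 0.04 -0.333 -0.842 0.145 0 0 -0.002"

```text
time: 12.65
tool_pos: [420.0, 56.8, 116.1]
tcp_rot: [3.142, 0.0, -3.118]
contact_force: [0.9, 0.5, 0.3]
grip_width: 44.4
finger_force: 0.0
```

>>> step_arm:
  series: "0.04 -0.247 -0.345 0.125 0 0 0; 0.04 -0.495 -0.691 0.25 0 0 0"

```text
time: 12.85
tool_pos: [461.2, 2.4, 96.0]
tcp_rot: [-3.142, 0.0, -3.119]
contact_force: [0.0, 0.6, -0.6]
grip_width: 44.0
finger_force: 0.0
```

>>> step_arm:
  series: "0.04 -0.247 -0.345 0.125 0 0 0; 0.04 -0.495 -0.69 0.25 0 0 0; 0.04 -0.495 -0.69 0.25 0 0 0; 0.04 -0.495 -0.69 0.25 0 0 0"

```text
time: 13.25
tool_pos: [501.0, -50.3, 75.6]
tcp_rot: [3.141, -0.002, -3.119]
contact_force: [0.3, 0.6, 1.1]
grip_width: 44.0
finger_force: 0.0
```

```bash
python3 - <<'E'
from h import *
np.set_printoptions(precision=0,suppress=True,linewidth=180)
o=readout.get_obs(); T=o['tool_pos']; print(np.round(T,1),np.round(o['tcp_rot'],3),o['grip_width'])
p=cap('side'); W=cloud(p); x,y,z=W[...,0],W[...,1],W[...,2]
m=(abs(x-502)<25)&(abs(y+48)<60)&(z>80)&(z<165)
for lo in range(100,160,5):
    k=m&(z>=lo)&(z<lo+5); print(lo,k.sum(),'y',np.sort(y[k])[::max(1,k.sum()//8)],'x',np.nanmin(x[k]) if k.any() else 0,np.nanmax(x[k]) if k.any() else 0)
im=p['frame'][:,:,::-1]; cv2.imwrite('pics/v7.png',cv2.resize(im[150:260,240:390],None,fx=5,fy=5,interpolation=cv2.INTER_CUBIC))
E
```

```text
[501. -50.  76.] [ 3. -0. -3.] 44.01868665396589
100 0 y [] x 0 0
105 5 y [-71. -28. -27. -26. -25.] x 490.7829322340652 509.10999603878207
110 10 y [-78. -70. -29. -28. -28. -28. -27. -26. -25. -23.] x 488.44458619690255 506.6291926572535
115 15 y [-82. -77. -71. -71. -28. -28. -28. -27. -27. -27. -26. -26. -23. -23. -18.] x 488.0499254476929 509.1417410024839
120 24 y [-89. -88. -88. -83. -30. -28. -26. -22.] x 487.2087047456844 510.0476331553874
125 24 y [-89. -87. -85. -76. -28. -28. -26. -20.] x 487.56886463757064 508.9299770228102
130 23 y [-91. -89. -86. -77. -71. -31. -28. -27. -26. -23. -19. -15.] x 486.9805321094149 505.0256871119718
135 25 y [-91. -90. -88. -79. -30. -27. -24. -20. -10.] x 487.0749716179336 503.95758392710815
140 23 y [-91. -91. -90. -85. -78. -73. -29. -28. -27. -24. -17.  -9.] x 487.89080210739877 504.23013803174103
145 23 y [-91. -90. -85. -82. -72. -29. -27. -26. -26. -22. -15.  -9.] x 487.3036935414555 503.592893966417
150 16 y [-92. -90. -89. -85. -28. -27. -26. -14.] x 486.2669875893109 501.3699158101959
155 18 y [-93. -91. -86. -80. -27. -26. -25. -19. -11.] x 487.3685772349593 509.243684364532
```

View pics/v7.png

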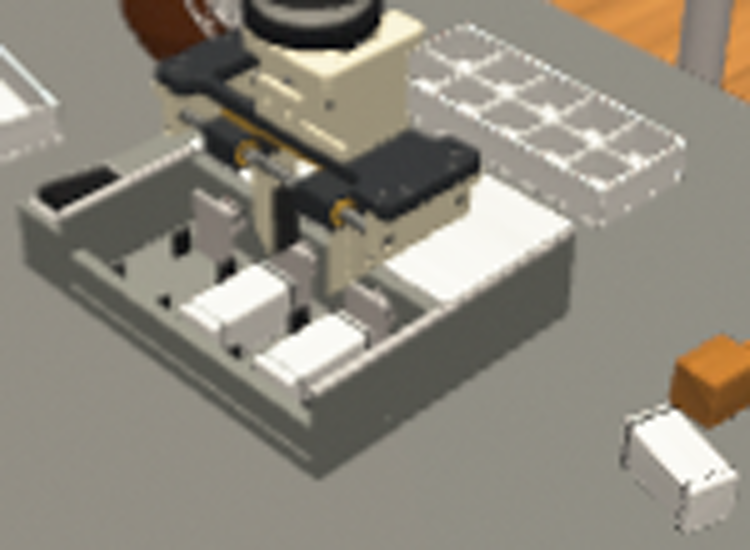

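>>> step_arm:
  series: "0.04 -0.02 0.025 0.3 0 0 0; 0.04 -0.02 0.025 0.6 0 0 0; 0.04 -0.02 0.025 0.7 0 0 0; 0.04 -0.02 0.025 0.8 0 0 0; 0.04 -0.02 0.025 0.9 0 0 0; 0.04 -0.02 0.025 0.9 0 0 0"

```text
time: 13.9
tool_pos: [502.9, -47.1, 4.0]
tcp_rot: [3.141, -0.001, -3.115]
contact_force: [0.1, -0.4, 0.3]
grip_width: 44.1
finger_force: 0.0
```

>>> step_arm:
  series: "0.04 0 0 0.08 0 0 0; 0.04 0 0 0.16 0 0 0; 0.04 0 0 0.24 0 0 0; 0.04 0 0 0.24 0 0 0; 0.04 0 0 0.24 0 0 0"

```text
time: 14.4
tool_pos: [503.0, -47.3, -15.1]
tcp_rot: [3.141, -0.0, -3.116]
contact_force: [-0.6, -0.1, -0.1]
grip_width: 44.4
finger_force: 0.0
```

>>> step_arm:
  series: "1 0 0 0 0 0 0; 1 0 0 0 0 0 0; 1 0 0 0 0 0 0; 1 0 0 0 0 0 0; 1 0 0 0 0 0 0"

```text
time: 14.9
tool_pos: [503.3, -47.5, -14.7]
tcp_rot: [-3.141, 0.001, -3.116]
contact_force: [-0.9, -1.1, 1.7]
grip_width: 34.0
finger_force: 30.0
```

>>> step_arm:
  series: "1 0 0 -0.2 0 0 0; 1 0 0 -0.5 0 0 0; 1 0 0 -0.9 0 0 0; 1 0 0 -0.9 0 0 0"

```text
time: 15.3
tool_pos: [505.5, -47.6, 60.3]
tcp_rot: [-3.14, 0.006, -3.116]
contact_force: [0.6, -0.3, -1.4]
grip_width: 33.6
finger_force: 30.0
```

>>> step_arm:
  series: "1 0 0 -0.4 0 0 0; 1 0 0 -0.4 0 0 0"

```text
time: 15.5
tool_pos: [504.9, -47.6, 91.4]
tcp_rot: [-3.14, 0.005, -3.116]
contact_force: [0.8, 0.3, -2.1]
grip_width: 33.7
finger_force: 30.0
```

```bash
cat > go.py <<'E'
import sys
from plan import *
from h import readout
def now():
    o=readout.get_obs(); t=o['tool_pos']; print('now',np.round(t,1),np.round(o['tcp_rot'],3),'w',round(float(o['grip_width']),1)); return [t[0],t[1],t[2]+34,np.degrees(o['tcp_rot'][2])]
def go(*w): plan(list(w),now())
E
python3 - <<'E'
from go import *
go((417.6,363.4,110,170.5,1,39.5,0),(417.6,363.4,60,170.5,1,25,2))
E
```

```text
now [504.9 -47.6  91.4] [-3.14   0.005 -3.116] w 33.7
1 0.087 0.469 0.018 0 0 0.003; 1 0.174 0.939 0.035 0 0 0.006

1 0.105 0.466 0.018 0 0 0.002; 1 0.21 0.931 0.035 0 0 0.005

1 0.119 0.463 0.018 0 0 0.003; 1 0.238 0.925 0.035 0 0 0.006

1 0.137 0.457 0.018 0 0 0.002; 1 0.273 0.915 0.035 0 0 0.005

1 0.151 0.453 0.018 0 0 0.003; 1 0.302 0.906 0.035 0 0 0.006

1 0.168 0.447 0.018 0 0 0.003; 1 0.168 0.447 0.33 0 0 0.003; 1 0.168 0.447 0.643 0 0 0.003; 1 0.168 0.447 0.643 0 0 0.003; 1 0.168 0.447 0.643 0 0 0.003

rows 15 end [ 417.6  363.4   60.  -189.7]
```

>>> step_arm:
  series: "1 0.087 0.469 0.018 0 0 0.003; 1 0.174 0.939 0.035 0 0 0.006"

```text
time: 15.7
tool_pos: [486.6, 27.8, 85.0]
tcp_rot: [3.141, -0.001, 3.126]
contact_force: [1.1, 0.3, -2.5]
grip_width: 34.3
finger_force: 30.0
```

>>> step_arm:
  series: "1 0.105 0.466 0.018 0 0 0.002; 1 0.21 0.931 0.035 0 0 0.005"

```text
time: 15.9
tool_pos: [470.0, 103.4, 81.9]
tcp_rot: [3.142, -0.002, 3.097]
contact_force: [0.5, 1.0, -1.1]
grip_width: 33.9
finger_force: 30.0
```

>>> step_arm:
  series: "1 0.119 0.463 0.018 0 0 0.003; 1 0.238 0.925 0.035 0 0 0.006"

```text
time: 16.1
tool_pos: [454.2, 178.2, 79.2]
tcp_rot: [-3.141, -0.002, 3.06]
contact_force: [1.1, -0.7, -1.4]
grip_width: 33.8
finger_force: 30.0
```

>>> step_arm:
  series: "1 0.137 0.457 0.018 0 0 0.002; 1 0.273 0.915 0.035 0 0 0.005"

```text
time: 16.3
tool_pos: [438.3, 252.9, 76.3]
tcp_rot: [-3.141, -0.002, 3.029]
contact_force: [0.5, -0.5, -1.5]
grip_width: 34.1
finger_force: 30.0
```

>>> step_arm:
  series: "1 0.151 0.453 0.018 0 0 0.003; 1 0.302 0.906 0.035 0 0 0.006"

```text
time: 16.5
tool_pos: [422.4, 327.5, 73.4]
tcp_rot: [-3.14, -0.002, 2.991]
contact_force: [0.5, -0.3, -0.6]
grip_width: 33.7
finger_force: 30.0
```

>>> step_arm:
  series: "1 0.168 0.447 0.018 0 0 0.003; 1 0.168 0.447 0.33 0 0 0.003; 1 0.168 0.447 0.643 0 0 0.003; 1 0.168 0.447 0.643 0 0 0.003; 1 0.168 0.447 0.643 0 0 0.003"

```text
time: 17.0
tool_pos: [415.2, 363.3, 22.8]
tcp_rot: [-3.14, -0.002, 2.973]
contact_force: [0.4, -0.5, -1.0]
grip_width: 33.7
finger_force: 30.0
```

```bash
python3 - <<'E'
from h import *
from go import now
np.set_printoptions(precision=0,suppress=True,linewidth=180)
t=now()
p=cap('side'); W=cloud(p); x,y,z=W[...,0],W[...,1],W[...,2]
for lo in range(40,80,5):
    k=(abs(x-t[0])<60)&(abs(y-t[1])<60)&(z>=lo)&(z<lo+5)&(x>350); print(lo,k.sum(),'y',np.sort(y[k])[::max(1,k.sum()//8)],'x',np.sort(x[k])[::max(1,k.sum()//8)])
im=p['frame'][:,:,::-1]; cv2.imwrite('pics/v8.png',cv2.resize(im[120:230,170:320],None,fx=5,fy=5,interpolation=cv2.INTER_CUBIC))
E
```

```text
now [415. 363.  23.] [-3. -0.  3.] w 33.7
40 0 y [] x []
45 0 y [] x []
50 10 y [340. 342. 344. 347. 348. 348. 348. 352. 352. 353.] x [385. 389. 394. 399. 410. 430. 432. 434. 438. 443.]
55 23 y [339. 341. 342. 343. 347. 349. 351. 352. 353. 353. 362. 383.] x [378. 380. 382. 384. 389. 394. 397. 406. 420. 431. 440. 447.]
60 22 y [337. 339. 342. 342. 343. 345. 346. 350. 350. 352. 368.] x [378. 383. 386. 398. 400. 402. 410. 430. 434. 437. 444.]
65 23 y [333. 336. 344. 345. 347. 347. 349. 349. 351. 352. 353. 376.] x [377. 380. 382. 387. 389. 394. 399. 403. 414. 430. 440. 452.]
70 25 y [328. 331. 333. 341. 342. 349. 350. 353. 383.] x [378. 382. 390. 400. 404. 414. 434. 440. 454.]
75 32 y [327. 331. 339. 342. 346. 350. 353. 354.] x [379. 381. 389. 395. 400. 406. 420. 442.]
```

View pics/v8.png

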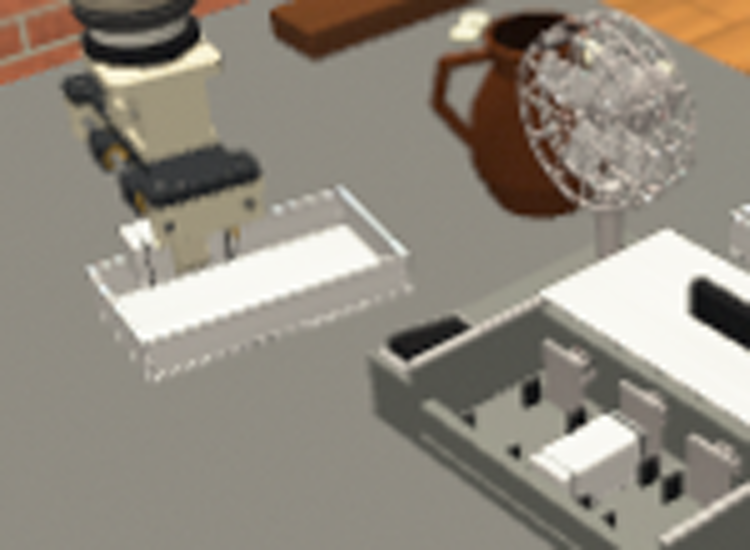

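>>> step_arm:
  series: "1 0 0 0.25 0 0 0; 1 0 0 0.45 0 0 0; 1 0 0 0.5 0 0 0; 1 0 0 0.54 0 0 0; 1 0 0 0.57 0 0 0; 1 0 0 0.57 0 0 0"

```text
time: 17.65
tool_pos: [416.3, 363.9, -21.3]
tcp_rot: [3.141, 0.001, 2.973]
contact_force: [-0.3, 0.2, -0.5]
grip_width: 33.9
finger_force: 30.0
```

>>> step_arm:
  series: "1 0 0 0.015 0 0 0; 1 0 0 0.03 0 0 0; 1 0 0 0.03 0 0 0"

```text
time: 17.95
tool_pos: [416.2, 363.9, -23.6]
tcp_rot: [3.141, 0.001, 2.973]
contact_force: [-0.4, -0.6, 2.8]
grip_width: 33.6
finger_force: 30.0
```

>>> step_arm:
  series: "0.04 0 0 0 0 0 0; 0.04 0 0 0 0 0 0; 0.04 0 0 0 0 0 0; 0.04 0 0 -0.4 0 0 0; 0.04 0 0 -0.9 0 0 0; 0.04 0 0 -0.9 0 0 0"

```text
time: 18.55
tool_pos: [418.8, 365.7, 52.4]
tcp_rot: [3.135, 0.007, 2.973]
contact_force: [0.3, -0.1, 0.3]
grip_width: 43.9
finger_force: 0.0
```

```bash
python3 - <<'E'
from go import *
go((460,200,110,178,.04,39.5,0),(502.5,20,105,181.6,.04,39.5,3))
E
```

```text
now [418.8 365.7  52.4] [3.135 0.007 2.973] w 43.9
0.04 -0.171 -0.391 -0.059 0 0 -0.004; 0.04 -0.342 -0.782 -0.118 0 0 -0.009

0.04 -0.149 -0.4 -0.059 0 0 -0.004; 0.04 -0.298 -0.8 -0.118 0 0 -0.008

0.04 -0.129 -0.407 -0.059 0 0 -0.004; 0.04 -0.263 -0.85 -0.046 0 0 -0.006

0.04 -0.117 -0.447 0.012 0 0 -0.002; 0.04 -0.234 -0.894 0.025 0 0 -0.004

0.04 -0.106 -0.451 0.012 0 0 -0.002; 0.04 -0.211 -0.901 0.025 0 0 -0.004; 0.04 -0.211 -0.901 0.025 0 0 -0.004; 0.04 -0.211 -0.901 0.025 0 0 -0.004; 0.04 -0.211 -0.901 0.025 0 0 -0.004

rows 13 end [502.5  20.  105.  181.5]
```

>>> step_arm:
  series: "0.04 -0.171 -0.391 -0.059 0 0 -0.004; 0.04 -0.342 -0.782 -0.118 0 0 -0.009"

```text
time: 18.75
tool_pos: [432.0, 297.1, 56.8]
tcp_rot: [3.142, -0.0, 3.033]
contact_force: [0.8, -0.7, 0.0]
grip_width: 44.1
finger_force: 0.0
```

>>> step_arm:
  series: "0.04 -0.149 -0.4 -0.059 0 0 -0.004; 0.04 -0.298 -0.8 -0.118 0 0 -0.008"

```text
time: 18.95
tool_pos: [448.7, 229.9, 66.2]
tcp_rot: [-3.141, -0.0, 3.081]
contact_force: [1.2, -0.9, 0.6]
grip_width: 44.1
finger_force: 0.0
```

>>> step_arm:
  series: "0.04 -0.129 -0.407 -0.059 0 0 -0.004; 0.04 -0.263 -0.85 -0.046 0 0 -0.006"

```text
time: 19.15
tool_pos: [466.0, 160.9, 70.4]
tcp_rot: [3.141, 0.001, 3.119]
contact_force: [0.8, -0.0, -0.7]
grip_width: 43.8
finger_force: 0.0
```

>>> step_arm:
  series: "0.04 -0.117 -0.447 0.012 0 0 -0.002; 0.04 -0.234 -0.894 0.025 0 0 -0.004"

```text
time: 19.35
tool_pos: [482.5, 88.6, 67.7]
tcp_rot: [3.141, -0.0, -3.14]
contact_force: [0.3, 0.5, 0.4]
grip_width: 43.9
finger_force: 0.0
```

>>> step_arm:
  series: "0.04 -0.106 -0.451 0.012 0 0 -0.002; 0.04 -0.211 -0.901 0.025 0 0 -0.004; 0.04 -0.211 -0.901 0.025 0 0 -0.004; 0.04 -0.211 -0.901 0.025 0 0 -0.004; 0.04 -0.211 -0.901 0.025 0 0 -0.004"

```text
time: 19.85
tool_pos: [499.0, 18.8, 65.8]
tcp_rot: [3.141, -0.001, -3.115]
contact_force: [-0.1, 0.5, -0.2]
grip_width: 44.1
finger_force: 0.0
```

```bash
python3 - <<'E'
from go import *
from h import *
go((502.5,20,50,181.6,.04,20,1),(502.5,20,18.5,181.6,.04,8,2))
p=cap('top'); 
rectm(p,(340,460,300,430),37,120,'spent0 in tray')
rectm(p,(560,650,-310,-180),34,120,'A'); rectm(p,(390,500,-330,-200),34,120,'B')
cv2.imwrite('pics/v9.png',cv2.resize(p['frame'][100:340,150:490,::-1],(800,565),interpolation=cv2.INTER_CUBIC))
E
```

```text
now [499.   18.8  65.8] [ 3.141e+00 -1.000e-03 -3.115e+00] w 44.1
0.04 -0.015 0.005 0.208 0 0 -0; 0.04 -0.03 0.009 0.415 0 0 -0; 0.04 -0.044 0.014 0.623 0 0 -0; 0.04 -0.044 0.014 0.623 0 0 -0; 0.04 -0.044 0.014 0.721 0 0 -0; 0.04 -0.044 0.014 0.82 0 0 -0; 0.04 -0.044 0.014 0.918 0 0 -0

0.04 -0 -0 0.099 0 0 -0; 0.04 -0 -0 0.099 0 0 -0; 0.04 -0 -0 0.099 0 0 -0

rows 10 end [ 502.5   20.    18.5 -178.5]
spent0 in tray 279 [410.5 364. ] [33.2 62.6] 81.1
A 281 [ 605. -250.] [61.6 33.3] 74.7
B 292 [ 437.4 -271.5] [61.4 33.2] 77.4
```

>>> step_arm:
  series: "0.04 -0.015 0.005 0.208 0 0 0; 0.04 -0.03 0.009 0.415 0 0 0; 0.04 -0.044 0.014 0.623 0 0 0; 0.04 -0.044 0.014 0.721 0 0 0; 0.04 -0.044 0.014 0.82 0 0 0; 0.04 -0.044 0.014 0.918 0 0 0"

```text
time: 20.5
tool_pos: [503.2, 19.6, -7.4]
tcp_rot: [-3.142, 0.001, -3.115]
contact_force: [0.4, 1.0, 0.6]
grip_width: 43.9
finger_force: 0.0
```

>>> step_arm:
  series: "0.04 0 0 0.099 0 0 0; 0.04 0 0 0.099 0 0 0; 1 0 0 0.099 0 0 0; 1 0 0 0.099 0 0 0; 1 0 0 0.099 0 0 0; 1 0 0 0.099 0 0 0; 1 0 0 -0.2 0 0 0; 1 0 0 -0.5 0 0 0; 1 0 0 -0.9 0 0 0; 1 0 0 -0.9 0 0 0"

```text
time: 21.5
tool_pos: [505.7, 18.7, 68.4]
tcp_rot: [-3.14, 0.007, -3.116]
contact_force: [-0.3, -0.4, -1.8]
grip_width: 33.7
finger_force: 30.0
```

>>> step_arm:
  series: "1 0 0 -0.2 0 0 0; 1 0 0 -0.2 0 0 0; 1 0 0 -0.2 0 0 0"

```text
time: 21.8
tool_pos: [502.7, 19.1, 80.1]
tcp_rot: [3.142, -0.0, -3.116]
contact_force: [-0.5, 0.9, -1.6]
grip_width: 33.8
finger_force: 30.0
```

```bash
python3 - <<'E'
from go import *
go((504.5,348.6,105,170.5,1,39.5,2))
E
```

```text
now [502.7  19.1  80.1] [ 3.142 -0.    -3.116] w 33.8
1 -0.014 0.457 0.013 0 0 0.003; 1 -0.029 0.915 0.025 0 0 0.007

1 0.006 0.457 0.013 0 0 0.003; 1 0.012 0.915 0.025 0 0 0.007

1 0.026 0.457 0.013 0 0 0.003; 1 0.052 0.914 0.026 0 0 0.006

1 0.043 0.455 0.012 0 0 0.004; 1 0.086 0.911 0.025 0 0 0.007

1 0.063 0.453 0.012 0 0 0.004; 1 0.063 0.453 0.012 0 0 0.004; 1 0.063 0.453 0.012 0 0 0.004

rows 11 end [ 504.5  348.6  105.  -189.7]
```

>>> step_arm:
  series: "1 -0.014 0.457 0.013 0 0 0.003; 1 -0.029 0.915 0.025 0 0 0.007"

```text
time: 22.0
tool_pos: [502.9, 92.4, 77.5]
tcp_rot: [-3.141, -0.002, 3.12]
contact_force: [0.8, -0.3, -1.4]
grip_width: 34.1
finger_force: 30.0
```

>>> step_arm:
  series: "1 0.006 0.457 0.013 0 0 0.003; 1 0.012 0.915 0.025 0 0 0.007"

```text
time: 22.2
tool_pos: [503.0, 166.7, 75.3]
tcp_rot: [-3.141, -0.002, 3.078]
contact_force: [0.5, -0.3, -0.9]
grip_width: 33.7
finger_force: 30.0
```

>>> step_arm:
  series: "1 0.026 0.457 0.013 0 0 0.003; 1 0.052 0.914 0.026 0 0 0.006"

```text
time: 22.4
tool_pos: [503.3, 240.1, 73.1]
tcp_rot: [-3.141, -0.002, 3.041]
contact_force: [0.9, -0.5, -1.5]
grip_width: 33.8
finger_force: 30.0
```

>>> step_arm:
  series: "1 0.043 0.455 0.012 0 0 0.004; 1 0.086 0.911 0.025 0 0 0.007"

```text
time: 22.6
tool_pos: [503.7, 313.2, 71.0]
tcp_rot: [-3.14, -0.002, 2.997]
contact_force: [0.3, 0.5, -1.2]
grip_width: 33.7
finger_force: 30.0
```

>>> step_arm:
  series: "1 0.063 0.453 0.012 0 0 0.004; 1 0.063 0.453 0.012 0 0 0.004; 1 0.063 0.453 0.012 0 0 0.004"

```text
time: 22.9
tool_pos: [503.8, 348.7, 69.9]
tcp_rot: [-3.14, -0.002, 2.975]
contact_force: [0.2, -0.2, -0.9]
grip_width: 33.7
finger_force: 30.0
```

```bash
python3 - <<'E'
from go import *
go((506.5,348.6,13,170.5,1,15,2))
E
```

```text
now [503.8 348.7  69.9] [-3.140e+00 -2.000e-03  2.975e+00] w 33.7
1 -0.005 0.001 0.162 0 0 -0; 1 -0.01 0.001 0.325 0 0 -0; 1 -0.015 0.002 0.487 0 0 -0; 1 -0.019 0.002 0.65 0 0 -0; 1 -0.024 0.003 0.812 0 0 -0; 1 -0.029 0.003 0.974 0 0 -0

1 -0.005 0.001 0.163 0 0 -0; 1 -0.005 0.001 0.163 0 0 -0; 1 -0.005 0.001 0.163 0 0 -0

rows 9 end [506.5 348.6  13.  170.4]
```

>>> step_arm:
  series: "1 -0.005 0 0.162 0 0 0; 1 -0.01 0 0.325 0 0 0; 1 -0.015 0 0.487 0 0 0; 1 -0.02 0 0.65 0 0 0; 1 -0.025 0 0.812 0 0 0; 1 -0.03 0 0.974 0 0 0"

```text
time: 23.5
tool_pos: [507.1, 348.0, -7.5]
tcp_rot: [-3.141, -0.0, 2.972]
contact_force: [0.1, -0.5, -0.6]
grip_width: 33.6
finger_force: 30.0
```

>>> step_arm:
  series: "1 0 0 0.07 0 0 0; 1 0 0 0.14 0 0 0; 1 0 0 0.17 0 0 0; 1 0 0 0.17 0 0 0"

```text
time: 23.9
tool_pos: [507.2, 348.3, -19.8]
tcp_rot: [3.141, 0.0, 2.973]
contact_force: [0.1, -0.3, -1.4]
grip_width: 33.7
finger_force: 30.0
```

>>> step_arm:
  series: "1 0 0 0.02 0 0 0; 1 0 0 0.045 0 0 0; 1 0 0 0.045 0 0 0; 0.04 0 0 0.045 0 0 0; 0.04 0 0 0.045 0 0 0; 0.04 0 0 0.045 0 0 0; 0.04 0 0 -0.4 0 0 0; 0.04 0 0 -0.9 0 0 0; 0.04 0 0 -0.9 0 0 0; 0.04 0 0 -0.9 0 0 0"

```text
time: 24.9
tool_pos: [507.7, 348.6, 53.4]
tcp_rot: [3.14, 0.002, 2.973]
contact_force: [-0.1, 0.2, -0.3]
grip_width: 43.4
finger_force: 0.0
```

```bash
python3 - <<'E'
from h import *
from go import *
p=cap('side'); cv2.imwrite('pics/s1.png',p['frame'][:,:,::-1])
p=cap('top')
rectm(p,(340,460,300,430),37,120,'spent0 in tray');rectm(p,(460,560,290,430),37,120,'spent1 in tray')
rectm(p,(560,650,-310,-180),34,120,'A'); rectm(p,(390,500,-330,-200),34,120,'B')
# fresh cells: B origin: body centre (437.4,-271.5), nub dir 77
# go via front of unit at height to B
go((420,200,140,150,-.3,39.5,0),(400,-40,140,110,-.3,39.5,0),(438,-270,110,77.4,-.3,39.5,3))
E
```

```text
spent0 in tray 282 [410.5 363.8] [33.3 62.5] 80.6
spent1 in tray 6 [553.4 304. ] [11.4  2.6] 76.6
A 275 [ 605. -250.] [61.6 33.3] 74.7
B 290 [ 437.4 -271.5] [61.5 33.2] 77.4
now [506.4 347.9  51.3] [-3.141e+00 -1.000e-03  2.973e+00] w 43.7
-0.3 0.151 -0.401 -0.137 0 0 0.011; -0.3 0.302 -0.801 -0.274 0 0 0.023

-0.3 0.091 -0.419 -0.136 0 0 0.011; -0.3 0.183 -0.837 -0.273 0 0 0.022

-0.3 0.033 -0.427 -0.137 0 0 0.011; -0.3 -0.122 -0.828 -0.137 0 0 0.027

-0.3 -0.22 -0.369 -0 0 0 0.016; -0.3 -0.441 -0.739 -0 0 0 0.032

-0.3 -0.289 -0.317 -0 0 0 0.016; -0.3 -0.579 -0.635 -0 0 0 0.032; -0.3 -0.869 -0.953 -0 0 0 0.048

-0.3 -0.371 -0.218 -0 0 0 0.016; -0.3 -0.837 -0.353 0.062 0 0 0.031

-0.3 -0.484 -0.043 0.063 0 0 0.015; -0.3 -0.968 -0.086 0.125 0 0 0.03

-0.3 -0.483 0.049 0.063 0 0 0.015; -0.3 -0.966 0.097 0.125 0 0 0.03

-0.3 -0.466 0.138 0.063 0 0 0.015; -0.3 -0.466 0.138 0.063 0 0 0.015; -0.3 -0.466 0.138 0.063 0 0 0.015; -0.3 -0.466 0.138 0.063 0 0 0.015

rows 21 end [ 438.  -270.   110.    77.4]
```

>>> step_arm:
  series: "-0.3 0.151 -0.401 -0.137 0 0 0.011; -0.3 0.302 -0.801 -0.274 0 0 0.023"

```text
time: 25.2
tool_pos: [470.9, 288.2, 72.1]
tcp_rot: [-3.139, -0.003, 2.826]
contact_force: [0.1, -0.3, 0.2]
grip_width: 55.5
finger_force: 0.0
```

>>> step_arm:
  series: "-0.3 0.091 -0.419 -0.136 0 0 0.011; -0.3 0.183 -0.837 -0.273 0 0 0.022"

```text
time: 25.4
tool_pos: [436.3, 228.6, 94.8]
tcp_rot: [-3.139, -0.002, 2.687]
contact_force: [0.8, -0.8, 0.1]
grip_width: 59.6
finger_force: 0.0
```

>>> step_arm:
  series: "-0.3 0.033 -0.427 -0.137 0 0 0.011; -0.3 -0.122 -0.828 -0.137 0 0 0.027"

```text
time: 25.6
tool_pos: [415.8, 165.4, 106.9]
tcp_rot: [-3.141, -0.001, 2.518]
contact_force: [1.1, -0.9, -0.3]
grip_width: 59.2
finger_force: 0.0
```

>>> step_arm:
  series: "-0.3 -0.22 -0.369 0 0 0 0.016; -0.3 -0.441 -0.739 0 0 0 0.032"

```text
time: 25.8
tool_pos: [411.0, 96.3, 106.0]
tcp_rot: [-3.14, -0.001, 2.316]
contact_force: [0.3, -0.6, -0.1]
grip_width: 59.5
finger_force: 0.0
```

>>> step_arm:
  series: "-0.3 -0.289 -0.317 0 0 0 0.016; -0.3 -0.579 -0.635 0 0 0 0.032; -0.3 -0.869 -0.953 0 0 0 0.048"

```text
time: 26.1
tool_pos: [402.5, -6.5, 105.9]
tcp_rot: [-3.14, -0.001, 2.014]
contact_force: [0.9, -0.4, -0.1]
grip_width: 59.5
finger_force: 0.0
```

>>> step_arm:
  series: "-0.3 -0.371 -0.218 0 0 0 0.016; -0.3 -0.837 -0.353 0.062 0 0 0.031"

```text
time: 26.3
tool_pos: [405.6, -78.7, 101.2]
tcp_rot: [-3.14, -0.001, 1.819]
contact_force: [0.3, 0.4, -0.3]
grip_width: 59.7
finger_force: 0.0
```

>>> step_arm:
  series: "-0.3 -0.484 -0.043 0.063 0 0 0.015; -0.3 -0.968 -0.086 0.125 0 0 0.03"

```text
time: 26.5
tool_pos: [419.0, -155.9, 90.7]
tcp_rot: [-3.14, -0.001, 1.63]
contact_force: [0.8, 0.4, -0.1]
grip_width: 59.8
finger_force: 0.0
```

>>> step_arm:
  series: "-0.3 -0.483 0.049 0.063 0 0 0.015; -0.3 -0.966 0.097 0.125 0 0 0.03"

```text
time: 26.7
tool_pos: [431.6, -232.4, 80.4]
tcp_rot: [-3.139, -0.001, 1.442]
contact_force: [0.5, 0.0, -0.3]
grip_width: 59.4
finger_force: 0.0
```

>>> step_arm:
  series: "-0.3 -0.466 0.138 0.063 0 0 0.015; -0.3 -0.466 0.138 0.063 0 0 0.015; -0.3 -0.466 0.138 0.063 0 0 0.015; -0.3 -0.466 0.138 0.063 0 0 0.015"

```text
time: 27.1
tool_pos: [438.0, -268.2, 76.2]
tcp_rot: [-3.14, -0.001, 1.353]
contact_force: [-0.2, -0.4, -0.1]
grip_width: 59.8
finger_force: 0.0
```

```bash
python3 - <<'E'
from h import *
from go import *
np.set_printoptions(precision=0,suppress=True,linewidth=180)
t=now(); p=cap('side'); W=cloud(p); x,y,z=W[...,0],W[...,1],W[...,2]
for lo in range(20,120,5):
    k=(abs(x-t[0])<60)&(abs(y-t[1])<50)&(z>=lo)&(z<lo+5); print(lo,k.sum(),'y',np.sort(y[k])[::max(1,k.sum()//8)],'x',np.sort(x[k])[::max(1,k.sum()//8)])
cv2.imwrite('pics/v10.png',np.hstack([cv2.resize(p['frame'][140:320,170:410,::-1],(800,600))]))
go((439.5,-270,50,77.4,-.1,20,1),(439.5,-270,8,77.4,-.1,10,2))
E
```

```text
now [ 438. -268.   76.] [-3. -0.  1.] w 59.8
20 34 y [-305. -303. -301. -297. -287. -274. -261. -250. -241.] x [414. 417. 419. 422. 423. 425. 427. 431. 440.]
25 30 y [-306. -303. -302. -299. -298. -286. -274. -261. -254. -240.] x [414. 416. 419. 420. 422. 425. 426. 428. 431. 440.]
30 205 y [-305. -296. -290. -282. -274. -265. -253. -246. -236.] x [415. 423. 427. 431. 436. 440. 444. 448. 456.]
35 76 y [-305. -291. -285. -275. -268. -262. -256. -245. -239.] x [416. 425. 430. 432. 437. 440. 445. 449. 453.]
40 0 y [] x []
45 0 y [] x []
50 0 y [] x []
55 0 y [] x []
60 0 y [] x []
65 0 y [] x []
70 0 y [] x []
75 0 y [] x []
80 0 y [] x []
85 0 y [] x []
90 0 y [] x []
95 0 y [] x []
100 0 y [] x []
105 5 y [-286. -280. -276. -271. -267.] x [466. 466. 466. 468. 468.]
110 14 y [-286. -286. -284. -283. -283. -280. -279. -275. -272. -272. -272. -272. -269. -268.] x [399. 399. 403. 403. 464. 465. 465. 465. 466. 467. 467. 467. 469. 470.]
115 16 y [-288. -285. -284. -276. -272. -271. -270. -268.] x [397. 400. 464. 465. 466. 467. 468. 472.]
now [ 438. -268.   76.] [-3. -0.  1.] w 59.7
-0.1 -0.005 0.005 0.189 0 0 0; -0.1 -0.01 0.01 0.378 0 0 0; -0.1 -0.015 0.015 0.567 0 0 0; -0.1 -0.019 0.02 0.756 0 0 0; -0.1 -0.019 0.02 0.756 0 0 0; -0.1 -0.019 0.02 0.861 0 0 0; -0.1 -0.019 0.02 0.966 0 0 0

-0.1 -0 0 0.105 0 0 0; -0.1 -0 0 0.21 0 0 0; -0.1 -0 0 0.315 0 0 0; -0.1 -0 0 0.315 0 0 0; -0.1 -0 0 0.315 0 0 0

rows 12 end [ 440. -270.    8.   78.]
```

View pics/v10.png

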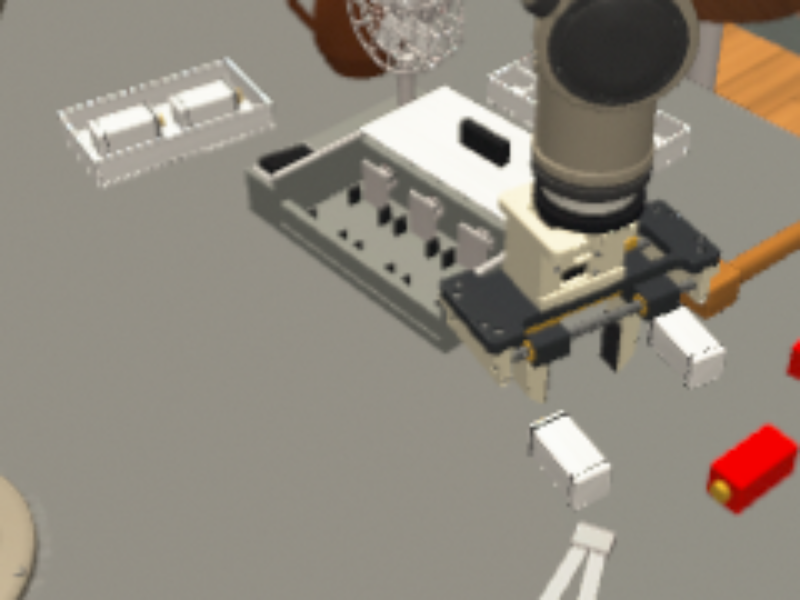

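>>> step_arm:
  series: "-0.1 -0.005 0.005 0.189 0 0 0; -0.1 -0.01 0.01 0.378 0 0 0; -0.1 -0.02 0.015 0.567 0 0 0; -0.1 -0.02 0.02 0.756 0 0 0; -0.1 -0.02 0.02 0.861 0 0 0; -0.1 -0.02 0.02 0.966 0 0 0"

```text
time: 27.75
tool_pos: [440.0, -270.7, -0.6]
tcp_rot: [3.142, -0.0, 1.353]
contact_force: [0.3, -0.0, -0.0]
grip_width: 50.9
finger_force: 0.0
```

>>> step_arm:
  series: "-0.1 0 0 0.105 0 0 0; -0.1 0 0 0.21 0 0 0; -0.1 0 0 0.315 0 0 0; -0.1 0 0 0.315 0 0 0; 1 0 0 0.315 0 0 0; 1 0 0 0.315 0 0 0; 1 0 0 0.315 0 0 0; 1 0 0 0.315 0 0 0; 1 0 0 0.315 0 0 0; 1 0 0 0.315 0 0 0"

```text
time: 28.75
tool_pos: [440.1, -271.7, -25.2]
tcp_rot: [3.141, 0.0, 1.352]
contact_force: [-0.6, 1.0, 2.5]
grip_width: 34.0
finger_force: 30.0
```

>>> step_arm:
  series: "1 0 0 -0.3 0 0 0; 1 0 0 -0.6 0 0 0; 1 0 0 -0.95 0 0 0; 1 0 0 -0.95 0 0 0"

```text
time: 29.15
tool_pos: [441.7, -272.9, 53.4]
tcp_rot: [3.136, 0.003, 1.352]
contact_force: [0.2, -0.7, -1.5]
grip_width: 33.9
finger_force: 30.0
```

>>> step_arm:
  series: "1 0 0 -0.6 0 0 0; 1 0 0 -0.6 0 0 0; 1 0 0 -0.6 0 0 0"

```text
time: 29.45
tool_pos: [439.9, -271.5, 98.1]
tcp_rot: [3.141, 0.0, 1.352]
contact_force: [0.5, -0.0, -1.8]
grip_width: 33.9
finger_force: 30.0
```

```bash
python3 - <<'E'
from go import *
# bay0 hover: unit (-62,-68) -> grip at body centre, 3 mm further from contact; hover a bit short of the plate
go((440,-160,130,130,1,39.5,0),(498,-48,115,181.6,1,39.5,4))
E
```

```text
now [ 439.9 -271.5   98.1] [3.141 0.    1.352] w 33.9
1 0.194 -0.043 0.004 0 0 -0.021; 1 0.389 -0.086 0.008 0 0 -0.042; 1 0.583 -0.129 0.011 0 0 -0.063; 1 0.778 -0.173 0.015 0 0 -0.083; 1 0.972 -0.216 0.019 0 0 -0.104

1 0.181 0.084 0.004 0 0 -0.021; 1 0.361 0.168 0.007 0 0 -0.042; 1 0.499 0.346 0.034 0 0 -0.062; 1 0.637 0.524 0.061 0 0 -0.083; 1 0.775 0.702 0.088 0 0 -0.103; 1 0.913 0.881 0.114 0 0 -0.124

1 -0.027 0.223 0.027 0 0 -0.02; 1 -0.054 0.447 0.054 0 0 -0.041; 1 -0.081 0.67 0.081 0 0 -0.061; 1 -0.081 0.67 0.081 0 0 -0.061; 1 -0.081 0.67 0.081 0 0 -0.061; 1 -0.081 0.67 0.081 0 0 -0.061; 1 -0.081 0.67 0.081 0 0 -0.061

rows 18 end [498.  -48.  115.  181.5]
```

>>> step_arm:
  series: "1 0.194 -0.043 0.004 0 0 -0.021; 1 0.389 -0.086 0.008 0 0 -0.042; 1 0.583 -0.129 0.011 0 0 -0.063; 1 0.778 -0.173 0.015 0 0 -0.083; 1 0.972 -0.216 0.019 0 0 -0.104"

```text
time: 29.95
tool_pos: [438.7, -190.5, 94.7]
tcp_rot: [-3.14, -0.004, 2.01]
contact_force: [-0.0, -0.3, -1.3]
grip_width: 34.2
finger_force: 30.0
```

>>> step_arm:
  series: "1 0.181 0.084 0.004 0 0 -0.021; 1 0.361 0.168 0.007 0 0 -0.042; 1 0.499 0.346 0.034 0 0 -0.062; 1 0.637 0.524 0.061 0 0 -0.083; 1 0.775 0.702 0.088 0 0 -0.103; 1 0.913 0.881 0.114 0 0 -0.124"

```text
time: 30.55
tool_pos: [472.0, -94.8, 85.6]
tcp_rot: [3.141, -0.004, 2.789]
contact_force: [-0.1, 0.5, -1.7]
grip_width: 33.7
finger_force: 30.0
```

>>> step_arm:
  series: "1 -0.027 0.223 0.027 0 0 -0.02; 1 -0.054 0.447 0.054 0 0 -0.041; 1 -0.081 0.67 0.081 0 0 -0.061; 1 -0.081 0.67 0.081 0 0 -0.061; 1 -0.081 0.67 0.081 0 0 -0.061; 1 -0.081 0.67 0.081 0 0 -0.061; 1 -0.081 0.67 0.081 0 0 -0.061"

```text
time: 31.25
tool_pos: [497.5, -48.6, 81.0]
tcp_rot: [3.141, -0.001, -3.118]
contact_force: [0.2, 0.1, -1.7]
grip_width: 34.1
finger_force: 30.0
```

```bash
python3 - <<'E'
from h import *
from go import *
np.set_printoptions(precision=0,suppress=True,linewidth=180)
t=now(); p=cap('side'); W=cloud(p); x,y,z=W[...,0],W[...,1],W[...,2]
for lo in range(100,140,5):
    k=(abs(x-t[0])<60)&(abs(y-t[1])<30)&(z>=lo)&(z<lo+5); print(lo,k.sum(),'y',np.sort(y[k])[::max(1,k.sum()//8)],'x',np.sort(x[k])[::max(1,k.sum()//8)])
# plate of bay0: near face
for b,yc in((0,-48),(1,20),(2,88)):
    k=(abs(y-yc)<15)&(abs(x-535)<20)&(z>40)&(z<60); print('plate',b,k.sum(),np.sort(x[k])[::max(1,k.sum()//10)],np.nanmin(y[k]) if k.any() else 0,np.nanmax(y[k]) if k.any() else 0)
cv2.imwrite('pics/v11.png',cv2.resize(p['frame'][150:250,240:360,::-1],None,fx=6,fy=6,interpolation=cv2.INTER_CUBIC))
E
```

```text
now [498. -49.  81.] [ 3. -0. -3.] w 34.1
100 0 y [] x []
105 5 y [-66. -65. -65. -64. -53.] x [459. 464. 471. 479. 506.]
110 14 y [-69. -67. -66. -66. -66. -65. -65. -65. -65. -65. -63. -59. -54. -49.] x [458. 458. 458. 459. 460. 462. 468. 470. 475. 479. 482. 483. 485. 486.]
115 21 y [-74. -67. -66. -66. -66. -64. -64. -63. -57. -53. -44.] x [451. 452. 457. 458. 459. 463. 467. 471. 478. 485. 489.]
120 24 y [-74. -69. -66. -66. -65. -65. -56. -49.] x [450. 452. 457. 464. 470. 475. 482. 486.]
125 23 y [-77. -75. -69. -66. -66. -65. -65. -63. -58. -55. -54. -37.] x [451. 452. 455. 457. 458. 459. 467. 478. 485. 486. 487. 488.]
130 38 y [-74. -68. -66. -65. -64. -59. -53. -50. -43. -24.] x [451. 454. 457. 458. 458. 460. 469. 479. 484. 488.]
135 52 y [-71. -66. -65. -61. -54. -48. -43. -36. -28.] x [457. 458. 460. 464. 471. 475. 484. 486. 497.]
plate 0 50 [535. 536. 537. 537. 538. 538. 538. 540. 550. 554.] -62.8773433979275 -33.33878727645067
plate 1 0 [] 0 0
plate 2 47 [531. 532. 532. 533. 534. 535. 536. 536. 545. 549. 551. 554.] 74.43862274845382 102.72145041592633
```

View pics/v11.png

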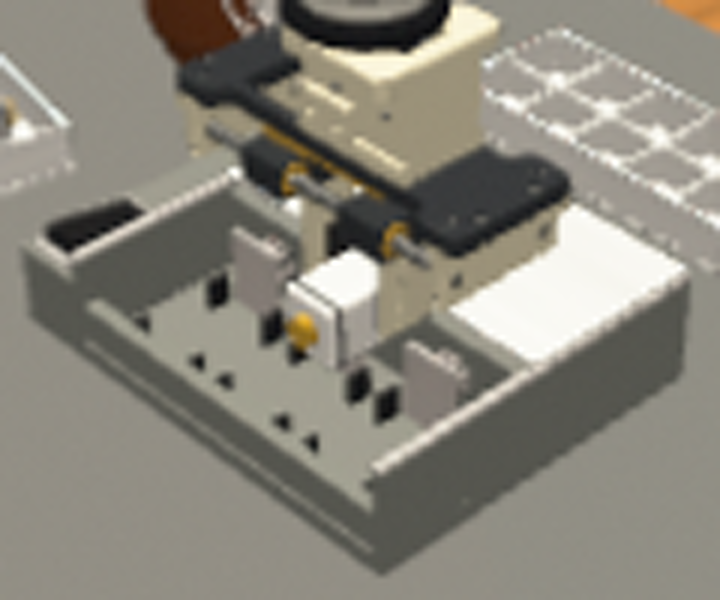

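>>> step_arm:
  series: "1 0 0.008 0.3 0 0 0; 1 0 0.008 0.6 0 0 0; 1 0 0.008 0.8 0 0 0; 1 0 0.008 0.8 0 0 0; 1 0 0.008 0.8 0 0 0"

```text
time: 31.8
tool_pos: [498.1, -47.7, 17.6]
tcp_rot: [3.142, 0.0, -3.116]
contact_force: [-0.1, -0.5, -1.6]
grip_width: 33.4
finger_force: 30.0
```

>>> step_arm:
  series: "1 -0.05 0 0 0 0 0; 1 -0.1 0 0 0 0 0; 1 -0.125 0 0 0 0 0; 1 -0.125 0 0 0 0 0; 1 -0.125 0 0 0 0 0"

```text
time: 32.3
tool_pos: [507.9, -47.1, 17.5]
tcp_rot: [3.142, 0.0, -3.115]
contact_force: [-0.7, 0.6, -1.8]
grip_width: 34.0
finger_force: 30.0
```

>>> step_arm:
  series: "1 -0.04 0 0 0 0 0; 1 -0.075 0 0 0 0 0; 1 -0.075 0 0 0 0 0; 1 -0.075 0 0 0 0 0"

```text
time: 32.7
tool_pos: [513.4, -46.8, 17.1]
tcp_rot: [3.141, -0.001, -3.116]
contact_force: [-3.4, 1.0, 0.2]
grip_width: 34.2
finger_force: 30.0
```

>>> step_arm:
  series: "1 -0.03 -0.012 0 0 0 0; 1 -0.055 -0.015 0 0 0 0; 1 -0.055 -0.015 0 0 0 0; 1 -0.055 -0.015 0 0 0 0"

```text
time: 33.1
tool_pos: [517.1, -47.4, 16.9]
tcp_rot: [3.14, -0.003, -3.116]
contact_force: [-6.2, 2.5, 2.0]
grip_width: 33.7
finger_force: 30.0
```

>>> step_arm:
  series: "1 0 0 0.05 0 0 0; 1 0 0 0.1 0 0 0; 1 0 0 0.15 0 0 0; 1 0 0 0.2 0 0 0; 1 0 0 0.2 0 0 0"

```text
time: 33.6
tool_pos: [516.9, -47.9, 0.5]
tcp_rot: [3.141, -0.003, -3.116]
contact_force: [-6.3, -1.3, -2.1]
grip_width: 33.9
finger_force: 30.0
```

>>> step_arm:
  series: "1 0 0 0.05 0 0 0; 1 0 0 0.1 0 0 0; 1 0 0 0.14 0 0 0; 1 0 0 0.16 0 0 0; 1 0 0 0.16 0 0 0"

```text
time: 34.1
tool_pos: [518.5, -48.2, -5.7]
tcp_rot: [-3.14, 0.002, -3.115]
contact_force: [-23.1, 3.4, 58.2]
grip_width: 33.7
finger_force: 60.8
```

The finger tips landed on the rear post tops, so the cell still sits about 8 mm high. I'll back off slightly, release with the nub already behind the wall, then press the cell home from above with shut fingers.

>>> step_arm:
  series: "1 0 0 -0.06 0 0 0; 1 0 0 -0.12 0 0 0; 1 0 0 -0.12 0 0 0; 1 0 0 -0.12 0 0 0"

```text
time: 34.5
tool_pos: [517.5, -47.9, -1.8]
tcp_rot: [3.141, -0.002, -3.116]
contact_force: [-5.9, 0.3, 2.0]
grip_width: 34.2
finger_force: 30.0
```

```bash
python3 - <<'E'
from h import *
from go import *
np.set_printoptions(precision=0,suppress=True,linewidth=180)
t=now(); p=cap('side'); W=cloud(p); x,y,z=W[...,0],W[...,1],W[...,2]
for lo in range(14,70,4):
    k=(abs(x-500)<50)&(abs(y+48)<22)&(z>=lo)&(z<lo+4); print(lo,k.sum(),'y',np.sort(y[k])[::max(1,k.sum()//8)],'x',np.sort(x[k])[::max(1,k.sum()//8)])
E
```

```text
now [518. -48.  -2.] [ 3. -0. -3.] w 34.2
14 12 y [-68. -68. -65. -64. -59. -55. -51. -43. -41. -32. -31. -29.] x [453. 454. 454. 455. 455. 457. 458. 458. 458. 458. 458. 485.]
18 11 y [-69. -61. -53. -51. -49. -44. -40. -38. -35. -33. -29.] x [456. 456. 456. 456. 456. 457. 457. 457. 457. 458. 458.]
22 10 y [-70. -65. -60. -57. -55. -54. -48. -42. -39. -30.] x [456. 456. 457. 457. 457. 457. 458. 458. 459. 459.]
26 16 y [-65. -63. -59. -52. -47. -39. -30. -28.] x [455. 456. 457. 458. 460. 476. 478. 479.]
30 15 y [-69. -65. -64. -61. -56. -55. -53. -48. -47. -36. -36. -33. -31. -29. -29.] x [455. 457. 457. 457. 458. 458. 458. 458. 459. 468. 473. 473. 476. 478. 482.]
34 43 y [-70. -65. -61. -58. -53. -49. -46. -39. -31.] x [454. 457. 458. 461. 463. 465. 469. 477. 486.]
38 24 y [-69. -67. -65. -63. -56. -48. -37. -30.] x [457. 458. 462. 471. 474. 479. 482. 494.]
42 14 y [-69. -66. -66. -65. -65. -64. -64. -64. -64. -55. -54. -43. -38. -32.] x [472. 473. 478. 479. 479. 482. 484. 490. 494. 499. 502. 504. 505. 506.]
46 23 y [-70. -66. -66. -64. -64. -63. -57. -54. -50. -49. -42. -32.] x [472. 473. 476. 478. 478. 478. 479. 482. 490. 499. 503. 507.]
50 15 y [-69. -68. -66. -65. -65. -65. -65. -64. -64. -61. -54. -50. -50. -49. -44.] x [471. 471. 476. 476. 477. 479. 479. 482. 484. 486. 490. 493. 498. 505. 507.]
54 60 y [-66. -64. -59. -55. -48. -45. -40. -36. -32.] x [476. 478. 481. 486. 491. 497. 504. 506. 514.]
58 57 y [-69. -62. -56. -54. -50. -44. -40. -37. -28.] x [478. 483. 490. 494. 499. 504. 508. 511. 515.]
62 2 y [-67. -28.] x [506. 507.]
66 3 y [-32. -30. -29.] x [506. 506. 512.]
```

>>> step_arm:
  series: "1 0 0 0.02 0 0 0; 1 0 0 0.035 0 0 0; 1 0 0 0.035 0 0 0"

```text
time: 34.85
tool_pos: [517.8, -48.0, -3.9]
tcp_rot: [3.142, -0.001, -3.115]
contact_force: [-8.1, 1.2, 10.3]
grip_width: 33.7
finger_force: 35.8
```

>>> step_arm:
  series: "0.04 0 0 0 0 0 0; 0.04 0 0 0 0 0 0; 0.04 0 0 0 0 0 0; 0.04 0 0 0 0 0 0; 0.04 0 0 -0.4 0 0 0; 0.04 0 0 -0.9 0 0 0; 0.04 0 0 -0.9 0 0 0; 0.04 0 0 -0.9 0 0 0"

```text
time: 35.65
tool_pos: [519.9, -48.4, 68.4]
tcp_rot: [-3.141, 0.004, -3.116]
contact_force: [-0.4, 0.1, -0.5]
grip_width: 43.7
finger_force: 0.0
```

```bash
python3 - <<'E'
from h import *
from go import *
np.set_printoptions(precision=0,suppress=True,linewidth=180)
t=now(); p=cap('side'); W=cloud(p); x,y,z=W[...,0],W[...,1],W[...,2]
for lo in range(470,550,8):
    k=(abs(y+48)<12)&(x>=lo)&(x<lo+8)&(z<70); print(lo,k.sum(),'z',np.sort(z[k])[::max(1,k.sum()//8)])
E
```

```text
now [520. -48.  68.] [-3.  0. -3.] w 43.7
470 31 z [29. 37. 44. 45. 47. 50. 52. 54. 55. 56. 58.]
478 13 z [52. 53. 54. 54. 54. 54. 54. 54. 56. 56. 57. 58. 58.]
486 15 z [53. 54. 54. 54. 55. 55. 55. 56. 56. 56. 56. 56. 56. 56. 57.]
494 14 z [53. 54. 54. 54. 54. 55. 55. 55. 56. 56. 56. 57. 57. 58.]
502 16 z [53. 54. 55. 55. 56. 56. 57. 57.]
510 16 z [51. 52. 55. 56. 56. 56. 57. 58.]
518 9 z [52. 53. 54. 55. 56. 57. 57. 57. 58.]
526 16 z [53. 54. 55. 55. 56. 57. 58. 58.]
534 12 z [53. 55. 56. 56. 56. 57. 57. 57. 57. 58. 60. 65.]
542 17 z [53. 54. 55. 57. 58. 62. 62. 63. 64.]
```

>>> step_arm:
  series: "1 0.15 0 0 0 0 0; 1 0.15 0 0 0 0 0; 1 0.15 0 0.2 0 0 0; 1 0.15 0 0.4 0 0 0; 1 0.15 0 0.5 0 0 0; 1 0.15 0 0.55 0 0 0; 1 0.15 0 0.55 0 0 0"

```text
time: 36.4
tool_pos: [506.3, -48.3, 22.7]
tcp_rot: [3.141, -0.001, -3.116]
contact_force: [-0.4, 0.7, 0.2]
grip_width: 0.3
finger_force: 0.0
```

>>> step_arm:
  series: "1 0 0 0.04 0 0 0; 1 0 0 0.08 0 0 0; 1 0 0 0.11 0 0 0; 1 0 0 0.13 0 0 0; 1 0 0 0.13 0 0 0"

```text
time: 36.9
tool_pos: [507.1, -48.5, 14.0]
tcp_rot: [-3.141, 0.002, -3.116]
contact_force: [-1.4, 0.5, 11.6]
grip_width: 0.8
finger_force: 5.4
```

>>> step_arm:
  series: "1 0 0 0.02 0 0 0; 1 0 0 0.03 0 0 0; 1 0 0 0.03 0 0 0"

```text
time: 37.2
tool_pos: [507.2, -48.5, 13.8]
tcp_rot: [-3.141, 0.003, -3.115]
contact_force: [-8.1, 1.0, 32.9]
grip_width: -0.1
finger_force: 16.4
```

>>> step_arm:
  series: "1 0 0 -0.4 0 0 0; 1 0 0 -0.8 0 0 0; 1 0 0 -0.8 0 0 0"

```text
time: 37.5
tool_pos: [508.9, -48.9, 78.2]
tcp_rot: [-3.14, 0.007, -3.116]
contact_force: [1.4, 0.1, 0.2]
grip_width: 0.1
finger_force: 0.0
```

```bash
python3 - <<'E'
from h import *
from go import *
np.set_printoptions(precision=0,suppress=True,linewidth=180)
t=now(); p=cap('side'); W=cloud(p); x,y,z=W[...,0],W[...,1],W[...,2]
for lo in range(470,550,8):
    k=(abs(y+48)<12)&(x>=lo)&(x<lo+8)&(z<70); print(lo,k.sum(),'z',np.sort(z[k])[::max(1,k.sum()//8)])
np.set_printoptions(precision=1,suppress=True)
for c in ('top',): 
  q=cap(c); rectm(q,(560,650,-310,-180),34,120,'A'); rectm(q,(440,560,-100,-15),46,120,'bay0')
cv2.imwrite('pics/v12.png',cv2.resize(p['frame'][150:260,240:390,::-1],None,fx=5,fy=5,interpolation=cv2.INTER_CUBIC))
E
```

```text
now [509. -49.  78.] [-3.  0. -3.] w 0.1
470 27 z [30. 36. 37. 39. 41. 43. 43. 47. 48.]
478 18 z [44. 45. 46. 47. 47. 47. 48. 48. 49.]
486 11 z [45. 45. 45. 46. 46. 47. 47. 47. 48. 48. 49.]
494 14 z [45. 46. 46. 46. 47. 47. 47. 47. 48. 48. 48. 49. 49. 50.]
502 12 z [45. 45. 45. 46. 47. 47. 47. 48. 48. 48. 48. 48.]
510 12 z [46. 46. 46. 47. 47. 47. 47. 47. 47. 48. 49. 50.]
518 12 z [45. 46. 47. 47. 48. 48. 48. 48. 48. 49. 49. 49.]
526 16 z [45. 45. 46. 46. 46. 47. 48. 49.]
534 13 z [45. 46. 46. 46. 46. 46. 47. 47. 47. 47. 60. 62. 65.]
542 29 z [46. 46. 50. 52. 53. 55. 59. 61. 63. 63.]
A 278 [ 605. -250.] [61.6 33.3] 74.7
bay0 1 [457.7 -65.6] [0. 0.] 0.0
```

View pics/v12.png

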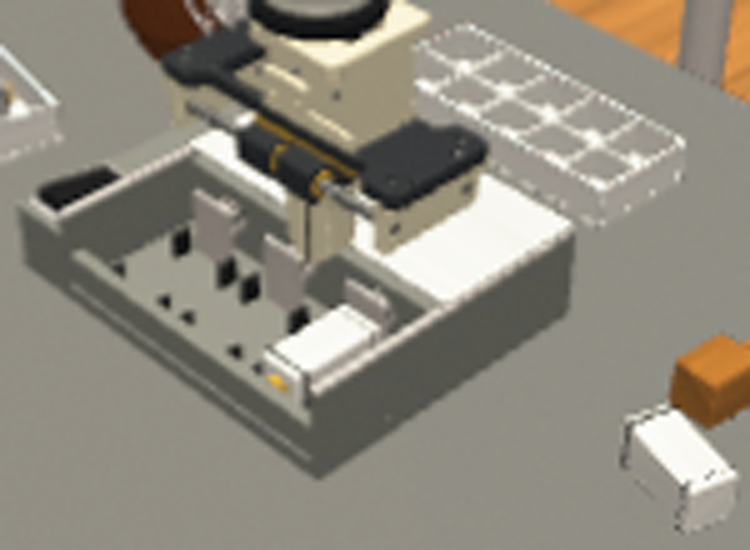

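```bash
python3 - <<'E'
from go import *
go((500,-130,120,130,0,39.5,0),(609.5,-243,100,74.7,0,39.5,4))
E
```

```text
now [506.5 -48.4  74.8] [-3.141e+00  1.000e-03 -3.116e+00] w 0.3
0 0.015 -0.145 -0.02 0 0 0.02; 0 0.031 -0.291 -0.04 0 0 0.041; 0 0.046 -0.436 -0.06 0 0 0.061; 0 0.062 -0.582 -0.08 0 0 0.082; 0 0.077 -0.727 -0.1 0 0 0.102; 0 0.092 -0.872 -0.12 0 0 0.123

0 -0.091 -0.115 -0.021 0 0 0.02; 0 -0.371 -0.131 0.015 0 0 0.042; 0 -0.652 -0.146 0.051 0 0 0.064; 0 -0.932 -0.161 0.087 0 0 0.086

0 -0.249 0.131 0.035 0 0 0.022; 0 -0.497 0.263 0.071 0 0 0.044; 0 -0.746 0.394 0.107 0 0 0.066; 0 -0.994 0.525 0.142 0 0 0.088; 0 -0.994 0.525 0.142 0 0 0.088; 0 -0.994 0.525 0.142 0 0 0.088; 0 -0.994 0.525 0.142 0 0 0.088; 0 -0.994 0.525 0.142 0 0 0.088

rows 18 end [ 609.5 -243.   100.  -285.4]
```

>>> step_arm:
  series: "0 0.015 -0.145 -0.02 0 0 0.02; 0 0.031 -0.291 -0.04 0 0 0.041; 0 0.046 -0.436 -0.06 0 0 0.061; 0 0.062 -0.582 -0.08 0 0 0.082; 0 0.077 -0.727 -0.1 0 0 0.102; 0 0.092 -0.872 -0.12 0 0 0.123"

```text
time: 38.2
tool_pos: [499.7, -118.3, 82.4]
tcp_rot: [-3.14, -0.003, 2.389]
contact_force: [-0.4, 0.4, -0.2]
grip_width: 43.0
finger_force: 0.0
```

>>> step_arm:
  series: "0 -0.091 -0.115 -0.021 0 0 0.02; 0 -0.371 -0.131 0.015 0 0 0.042; 0 -0.652 -0.146 0.051 0 0 0.064; 0 -0.932 -0.161 0.087 0 0 0.086"

```text
time: 38.6
tool_pos: [546.3, -178.6, 75.2]
tcp_rot: [-3.139, -0.002, 1.848]
contact_force: [0.0, -0.5, 0.7]
grip_width: 45.9
finger_force: 0.0
```

>>> step_arm:
  series: "0 -0.249 0.131 0.035 0 0 0.022; 0 -0.497 0.263 0.071 0 0 0.044; 0 -0.746 0.394 0.107 0 0 0.066; 0 -0.994 0.525 0.142 0 0 0.088; 0 -0.994 0.525 0.142 0 0 0.088; 0 -0.994 0.525 0.142 0 0 0.088; 0 -0.994 0.525 0.142 0 0 0.088; 0 -0.994 0.525 0.142 0 0 0.088"

```text
time: 39.4
tool_pos: [608.8, -242.2, 65.7]
tcp_rot: [-3.141, -0.0, 1.303]
contact_force: [0.6, -0.8, 0.4]
grip_width: 46.2
finger_force: 0.0
```

```bash
python3 - <<'E'
from h import *
from go import *
np.set_printoptions(precision=0,suppress=True,linewidth=180)
t=now(); p=cap('side'); W=cloud(p); x,y,z=W[...,0],W[...,1],W[...,2]
for lo in (32,96,100,105,110):
    k=(abs(x-t[0])<60)&(abs(y-t[1])<50)&(z>=lo)&(z<lo+4); print(lo,k.sum(),'y',np.sort(y[k])[::max(1,k.sum()//12)],'x',np.sort(x[k])[::max(1,k.sum()//12)])
cv2.imwrite('pics/v13.png',cv2.resize(p['frame'][190:280,320:440,::-1],None,fx=6,fy=6,interpolation=cv2.INTER_CUBIC))
go((609.5,-243,50,74.7,0,20,1),(609.5,-243,8,74.7,0,10,2))
E
```

```text
now [ 609. -242.   66.] [-3. -0.  1.] w 46.2
32 179 y [-285. -275. -271. -265. -258. -252. -248. -243. -238. -233. -229. -222. -216.] x [580. 588. 593. 597. 600. 602. 605. 608. 610. 614. 618. 623. 659.]
96 4 y [-259. -257. -246. -243.] x [629. 629. 632. 634.]
100 9 y [-259. -258. -256. -254. -247. -246. -245. -245. -243.] x [578. 579. 582. 627. 628. 631. 632. 634. 640.]
105 7 y [-261. -260. -259. -256. -251. -244. -242.] x [573. 627. 629. 629. 632. 632. 639.]
110 22 y [-263. -261. -260. -260. -258. -255. -253. -250. -247. -246. -246. -245. -245. -244. -243. -243. -242. -241. -236. -232. -227. -222.] x [568. 569. 569. 569. 570. 572. 573. 574. 576. 579. 579. 628. 629. 630. 630. 630. 631. 631. 631. 635. 638. 640.]
now [ 609. -242.   66.] [-3. -0.  1.] w 45.9
0 -0.002 0.003 0.208 0 0 -0; 0 -0.004 0.005 0.416 0 0 -0; 0 -0.007 0.008 0.624 0 0 -0; 0 -0.007 0.008 0.624 0 0 -0; 0 -0.007 0.008 0.729 0 0 -0; 0 -0.007 0.008 0.834 0 0 -0; 0 -0.007 0.008 0.939 0 0 -0

0 0 0 0.105 0 0 -0; 0 0 0 0.21 0 0 -0; 0 0 0 0.21 0 0 -0; 0 0 0 0.21 0 0 -0

rows 11 end [ 610. -243.    8.   75.]
```

View pics/v13.png

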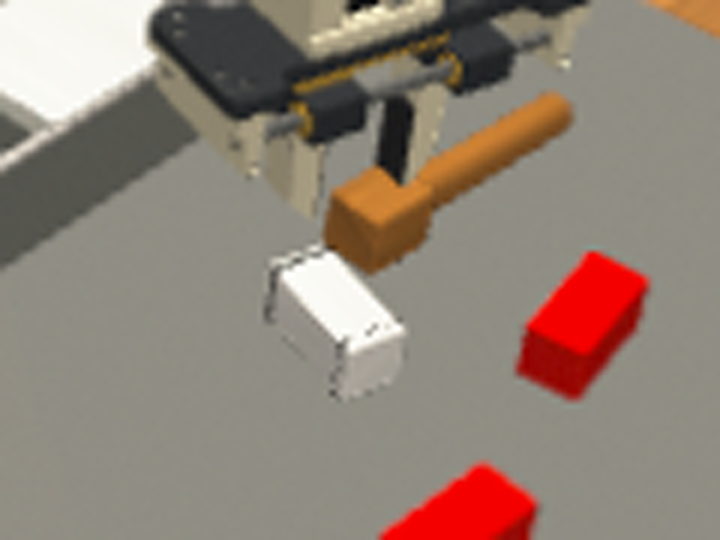

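>>> step_arm:
  series: "0 0 0.008 0.208 0 0 0; 0 0 0.008 0.416 0 0 0; 0 0 0.008 0.624 0 0 0; 0 0 0.008 0.729 0 0 0; 0 0 0.008 0.834 0 0 0; 0 0 0.008 0.939 0 0 0"

```text
time: 40.05
tool_pos: [610.4, -243.2, -9.2]
tcp_rot: [3.14, 0.0, 1.302]
contact_force: [0.7, -0.1, 0.8]
grip_width: 46.0
finger_force: 0.0
```

>>> step_arm:
  series: "0 0 0 0.105 0 0 0; 0 0 0 0.2 0 0 0; 0 0 0 0.2 0 0 0; 1 0 0 0.2 0 0 0; 1 0 0 0.2 0 0 0; 1 0 0 0.2 0 0 0; 1 0 0 0.2 0 0 0; 1 0 0 0.2 0 0 0"

```text
time: 40.85
tool_pos: [610.2, -243.3, -24.9]
tcp_rot: [3.141, 0.0, 1.301]
contact_force: [-0.0, 0.2, 1.0]
grip_width: 33.9
finger_force: 30.0
```

>>> step_arm:
  series: "1 0 0 -0.3 0 0 0; 1 0 0 -0.6 0 0 0; 1 0 0 -0.95 0 0 0; 1 0 0 -0.95 0 0 0"

```text
time: 41.25
tool_pos: [612.4, -244.3, 54.8]
tcp_rot: [3.134, 0.002, 1.301]
contact_force: [0.4, 0.5, -2.0]
grip_width: 33.5
finger_force: 30.0
```

>>> step_arm:
  series: "1 0 0 -0.6 0 0 0; 1 0 0 -0.6 0 0 0; 1 0 0 -0.6 0 0 0"

```text
time: 41.55
tool_pos: [610.1, -243.2, 98.6]
tcp_rot: [3.141, 0.0, 1.301]
contact_force: [0.8, -0.2, -2.7]
grip_width: 33.7
finger_force: 30.0
```

```bash
python3 - <<'E'
from go import *
# bay1 seat: robot y ~19.5 ; bay0 plate contact x ref; hover short by ~8 mm
go((530,-160,132,130,1,39.5,0),(489,19.5,115,181.6,1,39.5,4))
E
```

```text
now [ 610.1 -243.2   98.6] [3.141 0.    1.301] w 33.7
1 0.105 -0.178 0.001 0 0 -0.022; 1 0.21 -0.355 0.002 0 0 -0.044; 1 0.315 -0.533 0.003 0 0 -0.066; 1 0.421 -0.71 0.004 0 0 -0.088; 1 0.526 -0.888 0.005 0 0 -0.11

1 0.194 -0.07 0.002 0 0 -0.022; 1 0.388 -0.139 0.003 0 0 -0.044; 1 0.71 -0.075 0.033 0 0 -0.064

1 0.272 0.186 0.03 0 0 -0.021; 1 0.543 0.371 0.061 0 0 -0.041; 1 0.815 0.557 0.091 0 0 -0.062

1 0.18 0.274 0.03 0 0 -0.02; 1 0.361 0.549 0.061 0 0 -0.041; 1 0.542 0.824 0.091 0 0 -0.061; 1 0.542 0.824 0.091 0 0 -0.061; 1 0.542 0.824 0.091 0 0 -0.061; 1 0.542 0.824 0.091 0 0 -0.061; 1 0.542 0.824 0.091 0 0 -0.061

rows 18 end [489.   19.5 115.  181.5]
```

>>> step_arm:
  series: "1 0.105 -0.178 0.001 0 0 -0.022; 1 0.21 -0.355 0.002 0 0 -0.044; 1 0.315 -0.533 0.003 0 0 -0.066; 1 0.421 -0.71 0.004 0 0 -0.088; 1 0.526 -0.888 0.005 0 0 -0.11"

```text
time: 42.05
tool_pos: [550.9, -182.6, 95.8]
tcp_rot: [-3.139, -0.003, 1.998]
contact_force: [0.6, 0.3, -1.4]
grip_width: 33.8
finger_force: 30.0
```

>>> step_arm:
  series: "1 0.194 -0.07 0.002 0 0 -0.022; 1 0.388 -0.139 0.003 0 0 -0.044; 1 0.71 -0.075 0.033 0 0 -0.064"

```text
time: 42.35
tool_pos: [522.1, -134.4, 93.6]
tcp_rot: [-3.14, -0.003, 2.399]
contact_force: [0.6, -0.3, -1.4]
grip_width: 33.9
finger_force: 30.0
```

>>> step_arm:
  series: "1 0.272 0.186 0.03 0 0 -0.021; 1 0.543 0.371 0.061 0 0 -0.041; 1 0.815 0.557 0.091 0 0 -0.062"

```text
time: 42.65
tool_pos: [504.6, -56.0, 86.2]
tcp_rot: [-3.141, -0.004, 2.789]
contact_force: [-0.4, 0.2, -1.9]
grip_width: 33.9
finger_force: 30.0
```

>>> step_arm:
  series: "1 0.18 0.274 0.03 0 0 -0.02; 1 0.361 0.549 0.061 0 0 -0.041; 1 0.542 0.824 0.091 0 0 -0.061; 1 0.542 0.824 0.091 0 0 -0.061; 1 0.542 0.824 0.091 0 0 -0.061; 1 0.542 0.824 0.091 0 0 -0.061; 1 0.542 0.824 0.091 0 0 -0.061"

```text
time: 43.35
tool_pos: [488.9, 18.8, 80.7]
tcp_rot: [3.142, -0.0, -3.118]
contact_force: [-0.6, -0.7, -1.7]
grip_width: 33.7
finger_force: 30.0
```

```bash
python3 - <<'E'
from h import *
from go import *
np.set_printoptions(precision=0,suppress=True,linewidth=180)
t=now(); p=cap('side'); W=cloud(p); x,y,z=W[...,0],W[...,1],W[...,2]
for lo in range(108,136,6):
    k=(abs(x-t[0])<60)&(abs(y-t[1])<26)&(z>=lo)&(z<lo+6); print(lo,k.sum(),'y',np.sort(y[k])[::max(1,k.sum()//12)],'x',np.sort(x[k])[::max(1,k.sum()//12)])
k=(abs(y-20)<28)&(abs(x-535)<14)&(z>48)&(z<60); print('plate1',k.sum(),np.sort(x[k]),np.sort(y[k]))
E
```

```text
now [489.  19.  81.] [ 3. -0. -3.] w 33.7
108 21 y [ 1.  1.  1.  1.  1.  2.  2.  2.  2.  2.  2.  3.  3.  3.  4.  4.  4.  5. 10. 11. 15.] x [455. 456. 459. 459. 459. 461. 465. 467. 467. 471. 476. 479. 483. 487. 496. 503. 511. 513. 518. 519. 521.]
114 22 y [-2. -1.  0.  2.  2.  2.  2.  2.  3.  3.  3.  4.  4.  6.  9. 10. 12. 12. 16. 17. 18. 19.] x [448. 450. 450. 451. 456. 457. 457. 457. 457. 458. 458. 459. 460. 462. 462. 464. 468. 469. 471. 472. 476. 476.]
120 25 y [-7. -1.  1.  1.  1.  3.  4.  7. 10. 19. 24. 26. 37.] x [450. 451. 451. 452. 456. 458. 460. 464. 470. 472. 475. 477. 478.]
126 28 y [-5. -2.  1.  2.  2.  3.  4.  8. 11. 12. 12. 16. 21. 31.] x [450. 451. 452. 454. 456. 457. 458. 458. 459. 461. 470. 476. 477. 477.]
132 26 y [-2.  1.  2.  4.  4.  7. 10. 14. 19. 23. 27. 32. 41.] x [453. 455. 456. 457. 457. 457. 458. 460. 467. 470. 472. 475. 476.]
plate1 29 [532. 533. 533. 534. 534. 534. 534. 535. 535. 535. 535. 536. 536. 536. 536. 536. 536. 537. 537. 537. 537. 537. 538. 539. 539. 540. 547. 547. 547.] [ 2.  4.  5.  6.  6.  6.  7. 10. 11. 12. 13. 15. 17. 17. 19. 21. 21. 24. 24. 24. 26. 26. 29. 32. 32. 32. 35. 37. 38.]
```

>>> step_arm:
  series: "1 0 0.012 0.3 0 0 0; 1 0 0.012 0.6 0 0 0; 1 0 0.012 0.8 0 0 0; 1 0 0.012 0.8 0 0 0; 1 0 0.012 0.8 0 0 0"

```text
time: 43.9
tool_pos: [489.1, 20.1, 17.3]
tcp_rot: [3.142, -0.0, -3.117]
contact_force: [0.3, -0.0, -2.0]
grip_width: 33.9
finger_force: 30.0
```

>>> step_arm:
  series: "1 -0.05 0 0 0 0 0; 1 -0.1 0 0 0 0 0; 1 -0.15 0 0 0 0 0; 1 -0.18 0 0 0 0 0; 1 -0.18 0 0 0 0 0; 1 -0.18 0 0 0 0 0"

```text
time: 44.5
tool_pos: [502.7, 21.0, 17.0]
tcp_rot: [3.141, -0.001, -3.116]
contact_force: [-3.6, 0.3, 0.4]
grip_width: 33.7
finger_force: 30.0
```

>>> step_arm:
  series: "1 -0.03 -0.01 0 0 0 0; 1 -0.05 -0.012 0 0 0 0; 1 -0.05 -0.012 0 0 0 0; 1 -0.05 -0.012 0 0 0 0"

```text
time: 44.9
tool_pos: [506.3, 20.5, 16.8]
tcp_rot: [3.141, -0.002, -3.115]
contact_force: [-5.0, 2.6, 0.1]
grip_width: 33.9
finger_force: 30.0
```

>>> step_arm:
  series: "1 0 0 0.05 0 0 0; 1 0 0 0.1 0 0 0; 1 0 0 0.15 0 0 0; 1 0 0 0.2 0 0 0; 1 0 0 0.25 0 0 0; 1 0 0 0.25 0 0 0"

```text
time: 45.5
tool_pos: [506.0, 20.1, -3.7]
tcp_rot: [3.141, -0.003, -3.116]
contact_force: [-4.6, 0.5, -2.6]
grip_width: 34.0
finger_force: 30.0
```

>>> step_arm:
  series: "1 0 0 0.04 0 0 0; 1 0 0 0.07 0 0 0; 1 0 0 0.1 0 0 0; 1 0 0 0.1 0 0 0"

```text
time: 45.9
tool_pos: [506.2, 20.0, -11.4]
tcp_rot: [3.141, -0.002, -3.116]
contact_force: [-4.2, -0.7, -0.3]
grip_width: 33.6
finger_force: 30.0
```

>>> step_arm:
  series: "1 0 0 0.015 0 0 0; 1 0 0 0.025 0 0 0; 1 0 0 0.025 0 0 0; 0.04 0 0 0.025 0 0 0; 0.04 0 0 0.025 0 0 0; 0.04 0 0 0.025 0 0 0; 0.04 0 0 0.025 0 0 0; 0.04 0 0 -0.4 0 0 0; 0.04 0 0 -0.8 0 0 0; 0.04 0 0 -0.8 0 0 0; 1 0 0 -0.8 0 0 0; 1 0 0 -0.8 0 0 0; 1 0 0 -0.8 0 0 0; 1 0 0 -0.8 0 0 0; 1 0 0 -0.8 0 0 0"

```text
time: 47.4
tool_pos: [506.9, 20.1, 52.5]
tcp_rot: [3.141, -0.001, -3.116]
contact_force: [0.5, -0.1, 0.0]
grip_width: 8.7
finger_force: 0.0
```

>>> step_arm:
  series: "1 0 0 0.2 0 0 0; 1 0 0 0.35 0 0 0; 1 0 0 0.42 0 0 0; 1 0 0 0.46 0 0 0; 1 0 0 0.5 0 0 0; 1 0 0 0.5 0 0 0"

```text
time: 48.0
tool_pos: [507.2, 20.1, 14.0]
tcp_rot: [-3.142, 0.0, -3.116]
contact_force: [-2.8, 0.8, 8.5]
grip_width: 0.5
finger_force: 4.2
```

>>> step_arm:
  series: "1 0 0 0.015 0 0 0; 1 0 0 0.015 0 0 0; 1 0 0 -0.4 0 0 0; 1 0 0 -0.8 0 0 0; 1 0 0 -0.8 0 0 0; 1 0 0 -0.8 0 0 0"

```text
time: 48.6
tool_pos: [507.7, 20.0, 77.8]
tcp_rot: [-3.141, 0.002, -3.116]
contact_force: [-0.1, -0.3, 0.3]
grip_width: 0.2
finger_force: 0.0
```

```bash
python3 - <<'E'
from go import *
go((400,20,150,135,0,39.5,3))
E
```

```text
now [507.7  20.   77.8] [-3.141e+00  2.000e-03 -3.116e+00] w 0.2
0 0.224 0.006 -0.08 0 0 0.022; 0 0.449 0.012 -0.159 0 0 0.043; 0 0.673 0.017 -0.239 0 0 0.065; 0 0.897 0.023 -0.319 0 0 0.086

0 0.196 -0.111 -0.079 0 0 0.022; 0 0.391 -0.221 -0.159 0 0 0.043; 0 0.391 -0.221 -0.159 0 0 0.043; 0 0.391 -0.221 -0.159 0 0 0.043; 0 0.391 -0.221 -0.159 0 0 0.043

rows 9 end [ 400.   20.  150. -225.]
```

>>> step_arm:
  series: "0 0.224 0.006 -0.08 0 0 0.022; 0 0.449 0.012 -0.159 0 0 0.043; 0 0.673 0.017 -0.239 0 0 0.065; 0 0.897 0.023 -0.319 0 0 0.086"

```text
time: 49.0
tool_pos: [433.8, 20.2, 101.5]
tcp_rot: [-3.141, -0.002, 2.622]
contact_force: [-0.1, -0.7, -0.3]
grip_width: 27.8
finger_force: 0.0
```

>>> step_arm:
  series: "0 0.196 -0.111 -0.079 0 0 0.022; 0 0.391 -0.221 -0.159 0 0 0.043; 0 0.391 -0.221 -0.159 0 0 0.043"

```text
time: 49.3
tool_pos: [397.3, 20.3, 114.8]
tcp_rot: [-3.14, -0.002, 2.355]
contact_force: [0.5, -0.2, -0.3]
grip_width: 45.3
finger_force: 0.0
```

```bash
python3 - <<'E'
from h import *
from go import *
np.set_printoptions(precision=0,suppress=True,linewidth=180)
p=cap('side'); W=cloud(p); x,y,z=W[...,0],W[...,1],W[...,2]
for b,yc in((0,-48),(1,20)):
  for lo in range(476,546,10):
    k=(abs(y-yc)<12)&(x>=lo)&(x<lo+10)&(z<58)&(z>38); print(b,lo,k.sum(),round(float(np.median(z[k])),1) if k.any() else '')
a=cv2.resize(p['frame'][150:260,240:370,::-1],(473,400),interpolation=cv2.INTER_CUBIC)
q=cap('top'); c=cv2.resize(q['frame'][180:255,245:365,::-1],(640,400),interpolation=cv2.INTER_CUBIC)
rectm(q,(440,560,-100,-15),46,120,'bay0');rectm(q,(440,560,-15,60),46,120,'bay1')
cv2.imwrite('pics/v14.png',cv2.resize(np.hstack([a,c]),(800,287)))
np.set_printoptions(precision=1,suppress=True)
for pic,n in((q,'top'),(p,'side')):
  r=models.pinpoint(pic,'rocker_near')[0];print(n,'rocker',r['p'],r['position'],onz(pic,r['position'],65),dep(pic,r['position']))
# go over fin
go((480,22,150,90,0,39.5,0),(620,22.3,130,90,0,39.5,3))
E
```

```text
0 476 19 47.2
0 486 17 46.6
0 496 17 47.0
0 506 17 46.2
0 516 16 47.8
0 526 19 47.3
0 536 29 48.6
1 476 15 47.9
1 486 14 47.1
1 496 16 46.6
1 506 17 47.2
1 516 17 47.4
1 526 16 46.9
1 536 22 50.3
bay0 293 [511. -47.] [61. 32.] 0.5
bay1 272 [510.  19.] [58. 32.] 0.8Traceback (most recent call last):
  File "<stdin>", line 14, in <module>
IndexError: list index out of range
```

View pics/v14.png

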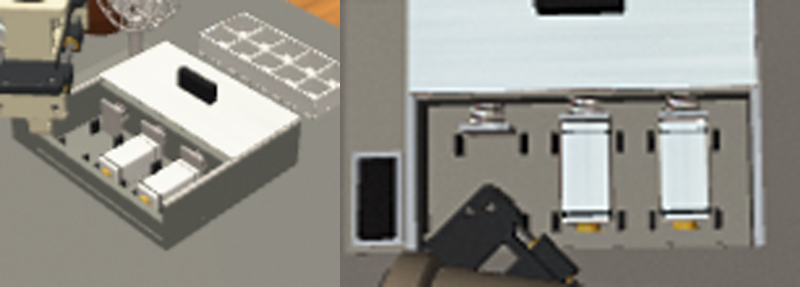

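```bash
python3 - <<'E'
from h import *
from go import *
np.set_printoptions(precision=1,suppress=True)
q=cap('top'); print('rocker centre',onz(q,(254.9,231.6),58))
W=cloud(q); x,y,z=W[...,0],W[...,1],W[...,2]; im=q['frame'].astype(int)
k=(im.max(-1)<60)&(abs(x-485)<60)&(abs(y-160)<30)&(z>50)&(z<75)
P=W[k]; print(len(P),P[:,0].min(),P[:,0].max(),P[:,1].min(),P[:,1].max()); print(np.round(P[np.argsort(P[:,0])][::10]))
go((480,22,150,90,0,39.5,0),(620,22.3,130,90,0,39.5,3))
E
```

```text
rocker centre [485.2 159.9  58. ]
219 457.935169815208 542.3373637510417 132.92474730111354 174.29967993227564
[[458. 170.  57.]
 [461. 158.  65.]
 [463. 152.  65.]
 [466. 153.  63.]
 [468. 150.  63.]
 [471. 133.  56.]
 [474. 133.  58.]
 [477. 134.  54.]
 [479. 134.  54.]
 [482. 134.  51.]
 [484. 133.  60.]
 [487. 134.  55.]
 [490. 134.  54.]
 [492. 134.  53.]
 [495. 134.  56.]
 [497. 134.  57.]
 [500. 134.  54.]
 [503. 135.  53.]
 [506. 135.  53.]
 [508. 135.  52.]
 [511. 134.  58.]
 [519. 134.  56.]]
now [400.1  20.  114.8] [-3.1 -0.   2.4] w 45.9
0 -0.115 0.12 -0.003 0 0 0.021; 0 -0.23 0.241 -0.005 0 0 0.042; 0 -0.345 0.361 -0.008 0 0 0.063; 0 -0.46 0.481 -0.01 0 0 0.084; 0 -0.575 0.601 -0.013 0 0 0.105; 0 -0.69 0.722 -0.015 0 0 0.125

0 -0.001 0.437 0.062 0 0 0; 0 -0.001 0.875 0.125 0 0 0

0 -0.001 0.437 0.062 0 0 0; 0 -0.001 0.875 0.125 0 0 0; 0 -0.001 0.875 0.125 0 0 0; 0 -0.001 0.875 0.125 0 0 0; 0 -0.001 0.875 0.125 0 0 0

rows 13 end [620.   22.3 130.   90.2]
```

>>> step_arm:
  series: "0 -0.115 0.12 -0.003 0 0 0.021; 0 -0.23 0.241 -0.005 0 0 0.042; 0 -0.345 0.361 -0.008 0 0 0.063; 0 -0.46 0.481 -0.01 0 0 0.084; 0 -0.575 0.601 -0.013 0 0 0.105; 0 -0.69 0.722 -0.015 0 0 0.125"

```text
time: 50.1
tool_pos: [480.4, 21.9, 115.7]
tcp_rot: [-3.141, -0.0, 1.568]
contact_force: [0.8, -0.1, -0.7]
grip_width: 46.0
finger_force: 0.0
```

>>> step_arm:
  series: "0 0 0.437 0.062 0 0 0; 0 0 0.875 0.125 0 0 0"

```text
time: 50.3
tool_pos: [550.9, 22.0, 105.8]
tcp_rot: [-3.141, -0.0, 1.573]
contact_force: [0.2, -0.0, 0.9]
grip_width: 45.8
finger_force: 0.0
```

>>> step_arm:
  series: "0 0 0.437 0.062 0 0 0; 0 0 0.875 0.125 0 0 0; 0 0 0.875 0.125 0 0 0; 0 0 0.875 0.125 0 0 0; 0 0 0.875 0.125 0 0 0"

```text
time: 50.8
tool_pos: [618.4, 22.2, 96.0]
tcp_rot: [-3.14, -0.0, 1.572]
contact_force: [-0.2, -0.0, 0.0]
grip_width: 45.9
finger_force: 0.0
```

Lower, grip the fin, and pull toward the robot along the slide (about 1.6°).

>>> step_arm:
  series: "0 0 0.02 0.25 0 0 0; 0 0 0.02 0.5 0 0 0; 0 0 0.02 0.62 0 0 0; 0 0 0.02 0.62 0 0 0; 1 0 0.02 0.62 0 0 0; 1 0 0.02 0.62 0 0 0; 1 0 0.02 0.62 0 0 0; 1 0 0.02 0.62 0 0 0; 1 0 0.02 0.62 0 0 0"

```text
time: 51.7
tool_pos: [620.5, 22.1, 47.4]
tcp_rot: [-3.141, 0.0, 1.572]
contact_force: [-3.3, -0.9, 4.8]
grip_width: 13.6
finger_force: 30.0
```

>>> step_arm:
  series: "1 -0.004 -0.15 0 0 0 0; 1 -0.008 -0.3 0 0 0 0; 1 -0.012 -0.45 0 0 0 0; 1 -0.016 -0.6 0 0 0 0; 1 -0.02 -0.75 0 0 0 0; 1 -0.024 -0.9 0 0 0 0; 1 -0.024 -0.9 0 0 0 0"

```text
time: 52.4
tool_pos: [548.1, 20.0, 47.4]
tcp_rot: [-3.141, 0.0, 1.572]
contact_force: [-1.6, -0.6, 1.8]
grip_width: 13.6
finger_force: 30.0
```

>>> step_arm:
  series: "1 -0.004 -0.1 0 0 0 0; 1 -0.006 -0.2 0 0 0 0; 1 -0.009 -0.3 0 0 0 0; 1 -0.009 -0.35 0 0 0 0; 1 -0.009 -0.38 0 0 0 0; 1 -0.009 -0.38 0 0 0 0"

```text
time: 53.0
tool_pos: [518.1, 19.1, 47.3]
tcp_rot: [3.142, 0.0, 1.572]
contact_force: [-0.8, -0.6, 7.4]
grip_width: 13.9
finger_force: 30.0
```

>>> step_arm:
  series: "1 0 -0.04 0 0 0 0; 1 -0.001 -0.07 0 0 0 0; 1 -0.001 -0.07 0 0 0 0"

```text
time: 53.3
tool_pos: [512.9, 19.0, 47.4]
tcp_rot: [3.141, 0.0, 1.572]
contact_force: [0.2, -0.7, 7.0]
grip_width: 13.8
finger_force: 30.0
```

>>> step_arm:
  series: "1 0 -0.02 0 0 0 0; 1 0 -0.04 0 0 0 0; 1 0 -0.04 0 0 0 0"

```text
time: 53.6
tool_pos: [512.7, 19.0, 47.4]
tcp_rot: [3.135, 0.0, 1.571]
contact_force: [10.0, 1.5, -0.9]
grip_width: 13.8
finger_force: 30.0
```

>>> step_arm:
  series: "1 0 0.035 0 0 0 0; 0 0 0.035 0 0 0 0; 0 0 0.035 0 0 0 0; 0 0 0.035 0 0 0 0; 0 0 0.035 0 0 0 0; 0 0 0.035 -0.4 0 0 0; 0 0 0.035 -0.9 0 0 0; 0 0 0.035 -0.9 0 0 0; 0 0 0.035 -0.9 0 0 0"

```text
time: 54.5
tool_pos: [512.8, 19.2, 119.4]
tcp_rot: [3.14, 0.0, 1.572]
contact_force: [-0.5, 0.2, 0.5]
grip_width: 45.9
finger_force: 0.0
```

```bash
python3 - <<'E'
from go import *
go((463,165.5,100,180,1,39.5,5))
E
```

```text
now [512.8  19.2 119.4] [3.14  0.    1.572] w 45.9
1 0.152 -0.052 0.056 0 0 -0.021; 1 0.305 -0.104 0.111 0 0 -0.042; 1 0.457 -0.155 0.167 0 0 -0.062; 1 0.61 -0.207 0.223 0 0 -0.083; 1 0.762 -0.259 0.278 0 0 -0.104; 1 0.915 -0.311 0.334 0 0 -0.125

1 0.144 0.071 0.055 0 0 -0.021; 1 0.288 0.142 0.111 0 0 -0.042; 1 0.433 0.213 0.167 0 0 -0.062; 1 0.577 0.285 0.222 0 0 -0.083; 1 0.721 0.356 0.278 0 0 -0.104; 1 0.866 0.427 0.334 0 0 -0.125; 1 0.866 0.427 0.334 0 0 -0.125; 1 0.866 0.427 0.334 0 0 -0.125; 1 0.866 0.427 0.334 0 0 -0.125; 1 0.866 0.427 0.334 0 0 -0.125; 1 0.866 0.427 0.334 0 0 -0.125

rows 17 end [463.  165.5 100.  180. ]
```

>>> step_arm:
  series: "1 0.152 -0.052 0.056 0 0 -0.021; 1 0.305 -0.104 0.111 0 0 -0.042; 1 0.457 -0.155 0.167 0 0 -0.062; 1 0.61 -0.207 0.223 0 0 -0.083; 1 0.762 -0.259 0.278 0 0 -0.104; 1 0.915 -0.311 0.334 0 0 -0.125"

```text
time: 55.1
tool_pos: [486.2, 92.8, 90.4]
tcp_rot: [-3.139, -0.002, 2.362]
contact_force: [-0.4, 0.3, -0.3]
grip_width: 3.3
finger_force: 0.0
```

>>> step_arm:
  series: "1 0.144 0.071 0.055 0 0 -0.021; 1 0.288 0.142 0.111 0 0 -0.042; 1 0.433 0.213 0.167 0 0 -0.062; 1 0.577 0.285 0.222 0 0 -0.083; 1 0.721 0.356 0.278 0 0 -0.104; 1 0.866 0.427 0.334 0 0 -0.125; 1 0.866 0.427 0.334 0 0 -0.125; 1 0.866 0.427 0.334 0 0 -0.125; 1 0.866 0.427 0.334 0 0 -0.125"

```text
time: 56.0
tool_pos: [462.7, 165.0, 65.2]
tcp_rot: [-3.141, -0.001, 3.139]
contact_force: [-0.3, 0.1, -0.0]
grip_width: 0.3
finger_force: 0.0
```

```bash
python3 - <<'E'
from h import *
from go import *
np.set_printoptions(precision=0,suppress=True,linewidth=180)
t=now(); p=cap('side'); W=cloud(p); x,y,z=W[...,0],W[...,1],W[...,2]; im=p['frame'].astype(int)
k=(im.max(-1)<60)&(abs(x-485)<40)&(abs(y-160)<22)&(z>50)&(z<75); P=W[k]; print('rocker',len(P),P.min(0),P.max(0)); print(P[np.argsort(P[:,0])][::8])
k=(abs(x-463)<20)&(abs(y-165)<40)&(z>92)&(z<106); P=W[k]; print('tips',P.min(0),P.max(0))
im=p['frame'][:,:,::-1]; cv2.imwrite('pics/v15.png',cv2.resize(im[140:230,210:330],None,fx=6,fy=6,interpolation=cv2.INTER_CUBIC))
E
```

```text
now [463. 165.  65.] [-3. -0.  3.] w 0.3
rocker 50 [458. 150.  55.] [511. 173.  69.]
[[458. 167.  66.]
 [461. 160.  64.]
 [467. 169.  64.]
 [475. 164.  64.]
 [484. 166.  62.]
 [496. 159.  60.]
 [507. 158.  60.]]
tips [449. 155. 101.] [469. 173. 106.]
```

>>> step_arm:
  series: "1 -0.02 0 0.2 0 0 0; 1 -0.02 0 0.35 0 0 0; 1 -0.02 0 0.4 0 0 0; 1 -0.02 0 0.44 0 0 0; 1 -0.02 0 0.46 0 0 0; 1 -0.02 0 0.48 0 0 0; 1 -0.02 0 0.48 0 0 0"

```text
time: 56.75
tool_pos: [464.1, 165.5, 27.2]
tcp_rot: [3.142, -0.0, -3.141]
contact_force: [-2.9, -1.4, 3.5]
grip_width: 0.5
finger_force: 1.6
```

>>> step_arm:
  series: "1 0 0 0.015 0 0 0; 1 0 0 0.03 0 0 0; 1 0 0 0.03 0 0 0"

```text
time: 57.05
tool_pos: [464.0, 165.6, 25.8]
tcp_rot: [3.142, -0.0, -3.141]
contact_force: [-7.9, -1.0, 14.8]
grip_width: 0.8
finger_force: 7.9
```

>>> step_arm:
  series: "1 0 0 0.015 0 0 0; 1 0 0 0.015 0 0 0"

```text
time: 57.25
tool_pos: [464.1, 165.6, 25.4]
tcp_rot: [3.142, 0.001, -3.14]
contact_force: [-10.0, -2.1, 24.4]
grip_width: 0.6
finger_force: 12.6
```

>>> step_arm:
  series: "1 0 0 -0.4 0 0 0; 1 0 0 -0.95 0 0 0; 1 0 0 -0.95 0 0 0"

```text
time: 57.55
tool_pos: [468.8, 166.5, 104.7]
tcp_rot: [3.139, 0.012, -3.141]
contact_force: [0.5, -0.3, -0.7]
grip_width: 0.6
finger_force: 0.0
```

>>> step_arm:
  series: "1 0.5 0.3 -0.4 0 0 0; 1 0.9 0.7 -0.8 0 0 0; 1 0.9 0.7 -0.8 0 0 0; 1 0.9 0.7 -0.8 0 0 0"

```text
time: 57.95
tool_pos: [392.8, 222.6, 164.4]
tcp_rot: [3.14, 0.004, -3.138]
contact_force: [-0.3, -0.9, 0.1]
grip_width: 0.2
finger_force: 0.0
```

```bash
python3 - <<'E'
from h import *
from go import *
np.set_printoptions(precision=0,suppress=True,linewidth=180)
t=now(); p=cap('side'); W=cloud(p); x,y,z=W[...,0],W[...,1],W[...,2]; im=p['frame'].astype(int)
k=(im.max(-1)<60)&(abs(x-485)<40)&(abs(y-160)<22)&(z>50)&(z<75); P=W[k]; print('rocker',len(P)); print(P[np.argsort(P[:,0])][::7])
q=cap('top'); a=rectm(q,(440,640,-130,170),73,150,'cover'); rectm(q,(480,600,-60,80),101,0,'fin',90)
rectm(q,(340,460,300,430),37,120,'spent0');rectm(q,(450,560,290,430),37,120,'spent1')
a=cv2.resize(p['frame'][120:280,170:410,::-1],(480,320)); b=cv2.resize(q['frame'][90:320,150:490,::-1],(473,320))
cv2.imwrite('pics/v15.png',cv2.resize(np.hstack([a,b]),(800,269)))
E
```

```text
now [393. 223. 164.] [ 3.  0. -3.] w 0.2
rocker 53
[[459. 158.  58.]
 [468. 165.  58.]
 [474. 163.  60.]
 [482. 168.  62.]
 [488. 166.  60.]
 [494. 168.  65.]
 [500. 153.  65.]
 [507. 168.  67.]]
cover 4001 [536.  21.] [166. 240.] 2.2
fin 121 [510.  20.] [13. 58.] 0.5
spent0 12 [442. 414.] [ 3. 27.] 80.9
spent1 270 [500. 348.] [32. 62.] 80.7
```

View pics/v15.png

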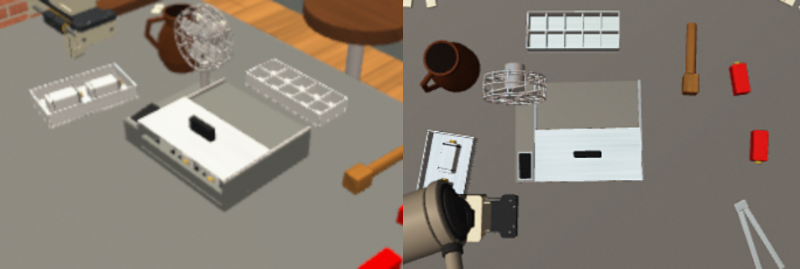

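The cover is shut with its fin at v15 (201,128). The rocker is tipped on, with the near end at z 58 and the far end at z 67. Both spent cells lie flat in the tray at (65,97) and (101,86), and the bystanders are where they started.

```bash
python3 -c "
from plant import order; print(order.close_job())"
```

```text
the job is handed in; nothing more can be done
None
```

The job is handed in (the hand-in gave no verdict): both spent cells lie flat in the tray, both fresh cells are seated level with nubs against the contact wall, the cover is fully shut, and the rocker was then pressed on, though the fingers once hit a bay post at about 58 N, which may count against the 40 N limit.

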